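Punch a mark into a soft blank on a tilted fixture

TASK

Take the marking punch from its stand and press it squarely into the middle of the copper-coloured soft blank on the sloping bed of the marking fixture, with a steady push of about 14 N held for about a second, so that the blank is left dented about 2.5 mm deep (at least 1 and at most 4 mm, never more than 25 N). Lift the punch straight off without sliding it, stand it back upright in its stand and let go. The punch must touch nothing of the fixture but the middle of the blank; leave the black tile, the pot and the sharpener where they are.

Things in the scene. Friction and masses are not known exactly. Their poses are not given: they have to be found in the camera images.
- punch: Marking punch, 98 mm long, about 0.12 kg, tip down in its stand. Origin: centre of its tip; z runs from the tip up the shank. Round steel nose (8 mm wide at the flat tip, 14 mm higher up); round dark collar 34 mm across at z = 34 to 40 mm; orange square grip 16 x 16 mm (faces square to its x and y) at z = 40 to 95 mm; 3 mm steel cap. Hold it by the orange grip.
- stand: Fixed grey punch stand, a block 70 x 70 x 45 mm with a 25 mm round hole right through its middle. Origin at the centre of its underside. The punch's collar rests on the block's top (z = 45 mm), its nose hanging in the hole, so that the tip is 11 mm above the table.
- fixture: Fixed marking fixture: dark foot plate 110 x 104 x 10 mm, two blue cheeks with dark round knobs at its sides (y), all below 100 mm, carrying the sloping bed and the blank. Origin at the centre of its underside; its x axis points to the high rear edge of the bed, the bed faces up and towards its -x.
- bed: Sloping grey bed, 80 x 76 mm, 32 degrees from level. Origin: middle of its upper face; z square out of the face (press along -z). The blank is centred on this z axis, on packing of unknown thickness: its face stands 16 to 24 mm out along z, to be found by touch. Under it a steel anvil (29 mm across, 8 mm below the face) on a spring, 1 mm per 3 N, and a black packing disc (34 mm).
- blank (a joint): Dent depth (m) of the soft blank, a copper-coloured disc 20 mm across with a 6 mm black dot at its middle. 0 as found; the whole disc yields into its anvil and stays where it was pressed. It starts to yield at about 9 N and needs 2 N more for each mm: 11 N leaves 1 mm, 14 N 2.5 mm, 17 N 4 mm. It bottoms at 6 mm.
- tile: Bystander: loose black glass reference tile in a frame, 62 x 88 x 13 mm, lying flat. Origin at the centre of its underside.
- pot: Bystander: loose white pot with green lid near the front edge (not the like one behind the case), 45 mm across, 43 mm high. Origin at the centre of its underside.
- metal_sharpener: Bystander: loose small metal sharpener, 15 x 25 x 14 mm. Origin at the centre of its underside.

How it is judged:
By the outcome, as a careful person would: the job done as asked, in the order asked, and still so for the second after the job is handed in, with the robot touching nothing.
It also fails if it takes over 59 s, if anything falls off the work surface, if the arm or the gripper's body presses on something with over 40 N, if the wrist force passes 120 N, or if a joint passes its speed limit or range.

ROBOT

A 6-joint arm with a two-finger parallel gripper is mounted at the origin on a cart in front of the work surface, level with it; the furniture and walls round the work are solid. World frame = base frame: x ahead of the robot, y to its left, z up, the work surface at z = 0. Lengths are in m, angles in rad, forces in N, time in s.
With the tool pointing down it reaches from about 0.4 to 0.825 m from the base axis. Payload 7 kg.
Tool frame: the origin (TCP) lies between the finger pads; the fingertips stand 11 mm ahead of it and the grasp point (between the pads) lies 8 mm behind it (arm.tips_ahead is the distance from the TCP to the fingertips, in m); z points along the fingers, x is the direction in which the jaws open and shut, and the axes are right-handed (so a half turn about z gives the same grasp; the last joint's range is limited). The gripper opens to 88 mm and grips with 3 to 60 N. Pads are 19 mm wide; open, the fingers measure 130 mm over their backs; the gripper's body (78 mm by 193 mm) begins 47 mm behind the grasp point.
Start: joints at [1.459, 0.359, 0.012, 0, -1.224, -0.288], TCP at [0.263, 0.622, 0.238] pointing down, gripper open.
Joint ranges: [-3.07, 3.07], [-1.43, 2.12], [-1.02, 1.25], [-3.03, 1.67], [-3.05, -0], [-3.03, 3.03]. Speed limits (rad/s): [2.39, 2.39, 3.01, 3.14, 3.14, 3.14].

INTERFACE

Orientations are given as [roll, pitch, yaw] about the fixed x, y, z axes, in that order (R = Rz(yaw) Ry(pitch) Rx(roll)).
In Python, from station import arm, optics, finder gives the robot as it stands. The module is installed in compiled form; this text tells all that it offers.
- The arm moves only by the tool apply_moves, never from a script. Its argument "increments" is one flat list of numbers, 6 for each row, row after row: the shift along the world's x, y, z in m, then the turn, a rotation vector about the world's x, y, z in rad. In form: [tx, ty, tz, rx, ry, rz, tx, ty, tz, rx, ry, rz, ...]. A call has 1 to 20 rows; each row shifts and turns the pose as measured when the row begins; what a row does not reach is not made up. A row lasts 1/12 s, in which the tool goes at most 41.7 mm and 7.16 degrees, less where a joint would pass 70% of its speed; a pose out of reach is approached as far as the arm can. A call with a gripper value outside its range is refused whole. "hand" is the closure, from 0 (fully open) to 1 (shut), set as the call begins (left out, the last holds). The fingers move at their own pace and stop on an object; "force" is the grip in N (left out, the last holds). Time passes only in rows, so rows that do not move let the fingers close. It gives the time, the measured TCP pose, the force and the opening at its end, in the units of the state.
- arm.get_state(): the state, without advancing time (a new reading comes with each control period).
- optics.grab_frame(name): name is "side" or "top"; returns the picture (400x640x3 uint8, red, green, blue); there is no depth.
- optics.camera_model(name): a dict with "fx", "fy", "cx", "cy" (pixels), "world_to_cam" (4x4, takes a point from world to camera coordinates). Camera axes: x right, y up, looking along -z (the intrinsics and any distortion apply to the point x, -y, -z); pixel columns grow to the right and rows downward; lengths in m; the calibration is good to about 2 mm. A picture is of the moment at which its call begins. camera_model takes no time and is no camera call.
- arm.job_done(): hands the job in, once; it reports no verdict.
Trained networks look in the newest picture that a camera, given by its name, has taken for a name from the list of things; names that differ only in an ending like _2 or _b are one class to them, and where a whole thing is asked for, a point or a joint stands for the part that bears it (a point fixed in the world has none). Each returns a list of dicts, best first, with "conf" (0 to 1); they miss things now and then, are a little off and sometimes report something else, mostly with a low value. They report only what shows in the picture. A call takes as long as a camera call.
- finder.find_in(camera, name): "box" ([left, top, right, bottom] in pixels, round what is visible of it).
- finder.landmark_of(camera, name): "point" ([column, row] in pixels: a listed point, or the origin of a listed thing).
The state is a dict: "t": time; "q": joint angles; "qd": joint speeds; "joint_efforts": joint torques, N m; "eef_pos": TCP position; "ee_rot": TCP orientation; "force": force on the tool from outside, world axes, zero at the start; "moment": the same for the moment, N m; "width": finger opening in m.
Only numpy, scipy, OpenCV 4.12 (cv2) and the standard library are available. Lean on these libraries where they do the work, as an engineer would, in place of code of your own. Each camera call takes 0.05 s, during which the arm holds its last target. There are 200 camera calls.

## Working session

There is one attempt and no reset: what is moved stays moved. The work goes in short steps, Python scripts to look and compute and a tool call to move; the robot and the scene stay as the last step left them, time stands still between calls to the robot, and variables do not carry over. Pictures are saved under pics/ and viewed, about 8 in all and at most 12, crops included, and the job is handed in when it is done.

Besides the shell and the picture viewer there is one more tool, called by a JSON object that holds its "fn" and its "kwargs", one argument or row to a line. apply_moves: Moves the arm, as the interface text tells. Its arguments: {"type":"object","properties":{"increments":{"type":"array"},"hand":{"type":"number"},"force":{"type":"number"}},"required":["increments"]}

```bash
mkdir -p pics; python3 - <<'E'
from station import arm, optics, finder
import cv2
s=arm.get_state();print(s)
for c in("side","top"):
    m=optics.camera_model(c);print(c,m)
    im=optics.grab_frame(c);cv2.imwrite(f"pics/{c}0.png",im[:,:,::-1])
    for n in("punch","stand","fixture","bed","blank","tile","pot","metal_sharpener"):
        b=finder.find_in(c,n)[:2];l=finder.landmark_of(c,n)[:2]
        print(n,[( [round(x) for x in d["box"]],round(d["conf"],2)) for d in b],[([round(x,1) for x in d["point"]],round(d["conf"],2)) for d in l])
E
```

```text
{'t': 0.0, 'q': array([ 1.45908218e+00,  3.59383003e-01,  1.10354016e-02, -3.31680979e-04,
       -1.22410882e+00, -2.88118334e-01]), 'qd': array([-0.00053716,  0.00100887, -0.00102123, -0.00050662,  0.00026261,
        0.00152519]), 'joint_efforts': array([-2.26786622e-03, -5.82717025e+01,  2.93043870e+01,  6.99736655e+00,
        6.81309117e-03, -1.51407144e-04]), 'eef_pos': array([0.26258653, 0.62130426, 0.23661831]), 'ee_rot': array([-3.14141984e+00, -1.68026610e-03, -1.97074191e+00]), 'force': array([-0.61073389, -0.45405869,  0.32377545]), 'moment': array([0.02889492, 0.04040793, 0.0534263 ]), 'width': 0.08766666887069262}
side {'fx': 376.53476628053005, 'fy': 376.53476628053005, 'cx': 318.7298407882777, 'cy': 197.19952108947578, 'world_to_cam': array([[ 0.99878994, -0.04645096, -0.01615467, -0.45230946],
       [ 0.0409527 ,  0.60367129,  0.79618079, -0.07408153],
       [-0.02723125, -0.79587893,  0.6048431 , -1.05899736],
       [ 0.        ,  0.        ,  0.        ,  1.        ]])}
punch [([317, 244, 332, 272], 0.61)] [([324.6, 271.8], 0.56), ([321.9, 213.0], 0.48)]
stand [] [([323.9, 278.8], 0.61)]
fixture [([294, 158, 333, 191], 0.81)] [([314.8, 182.9], 0.58)]
bed [([305, 157, 334, 179], 0.61)] [([320.0, 163.4], 0.56)]Traceback (most recent call last):
  File "<stdin>", line 8, in <module>
ValueError: it knows: bed, fixture, metal_sharpener, pot, punch, stand, tile
```

```bash
python3 - <<'E'
from station import arm, optics, finder
import cv2
m=optics.camera_model("top");print(m)
im=optics.grab_frame("top");cv2.imwrite("pics/top0.png",im[:,:,::-1])
for n in("punch","stand","fixture","bed","tile","pot"):
        b=finder.find_in("top",n)[:2];l=finder.landmark_of("top",n)[:2]
        print(n,[( [round(x) for x in d["box"]],round(d["conf"],2)) for d in b],[([round(x,1) for x in d["point"]],round(d["conf"],2)) for d in l])
print(arm.get_state()["t"])
E
```

```text
{'fx': 507.7833845221493, 'fy': 507.7833845221493, 'cx': 318.9056096037643, 'cy': 194.1908502200789, 'world_to_cam': array([[-0.02020423, -0.99975086,  0.009487  ,  0.00185652],
       [ 0.98179105, -0.01804679,  0.18910483, -0.47058092],
       [-0.18888651,  0.01313497,  0.98191107, -1.71165478],
       [ 0.        ,  0.        ,  0.        ,  1.        ]])}
punch [([378, 193, 388, 199], 0.38)] [([379.4, 199.5], 0.62)]
stand [([363, 182, 391, 209], 0.67)] [([376.9, 197.8], 0.59)]
fixture [([250, 187, 282, 220], 0.69)] [([267.9, 201.7], 0.7)]
bed [([255, 185, 279, 212], 0.58)] [([269.2, 196.7], 0.95), ([418.8, 193.4], 0.64)]
tile [([301, 189, 327, 207], 0.82)] [([314.0, 195.1], 0.8)]
pot [([192, 204, 208, 216], 0.5)] [([201.9, 212.9], 0.48)]
1.15
```

View pics/side0.png

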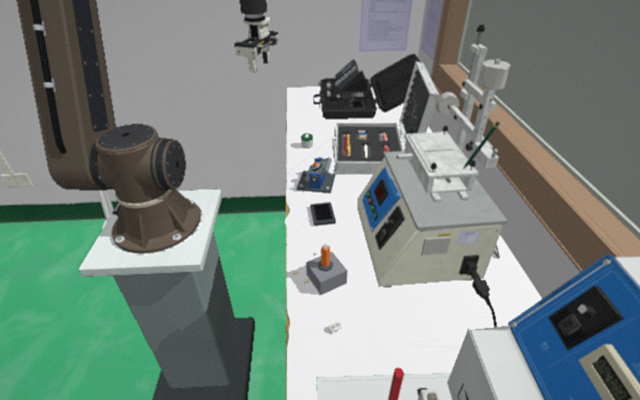

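View pics/top0.png

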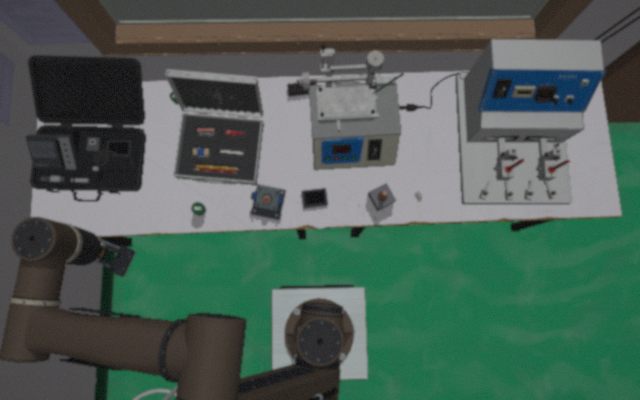

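```bash
cat > h.py <<'E'
import numpy as np, cv2
from station import arm, optics, finder
from scipy.optimize import least_squares
M={c:optics.camera_model(c) for c in("side","top")}
def proj(c,P):
    m=M[c];P=np.atleast_2d(P);p=P@m["world_to_cam"][:3,:3].T+m["world_to_cam"][:3,3]
    return np.c_[m["cx"]+m["fx"]*p[:,0]/-p[:,2], m["cy"]-m["fy"]*p[:,1]/-p[:,2]]
def tri(a,b,g=(.5,.1,.05)):
    r=least_squares(lambda X:np.r_[proj("side",X)[0]-a,proj("top",X)[0]-b],g);return r.x,r.fun
def onz(c,uv,z):
    return np.r_[least_squares(lambda X:proj(c,[*X,z])[0]-uv,[.5,.1]).x,z]
def crop(im,x0,y0,w,h,k): return cv2.resize(im[y0:y0+h,x0:x0+w],None,fx=k,fy=k,interpolation=cv2.INTER_CUBIC)
E
python3 - <<'E'
from h import *
for n,a,b in(("punch",(324.6,271.8),(379.4,199.5)),("stand",(323.9,278.8),(376.9,197.8)),("fixture",(314.8,182.9),(267.9,201.7)),("bed",(320,163.4),(269.2,196.7))): print(n,*[x.round(4) for x in tri(a,b)])
print("tile",onz("top",(314,195.1),0),"pot",onz("top",(201.9,212.9),0))
print([ (c,(-M[c]["world_to_cam"][:3,:3].T@M[c]["world_to_cam"][:3,3]).round(3)) for c in M])
S=cv2.imread("pics/side0.png");T=cv2.imread("pics/top0.png")
T=cv2.convertScaleAbs(T,alpha=1.6)
a=np.hstack([crop(S,290,152,50,45,8),crop(T,242,180,50,45,8)])
b=np.hstack([crop(S,300,240,50,56,7),crop(T,355,175,50,56,7)])
cv2.imwrite("pics/c1.png",a);cv2.imwrite("pics/c2.png",b)
E
```

```text
punch [ 0.4557 -0.2197  0.015 ] [-0.4315  0.1096 -0.0993 -0.6571]
stand [ 0.458  -0.2157 -0.0131] [ 1.2177 -0.3092  0.2812  1.8409]
fixture [ 0.4516  0.1727 -0.0024] [ 1.0522 -0.2674  0.1434  1.1868]
bed [0.4627 0.1623 0.0755] [-0.9229  0.2346 -0.1089 -1.0477]
tile [0.47620062 0.00964141 0.        ] pot [0.4197409 0.4049269 0.       ]
[('side', array([ 0.426, -0.819,  0.692])), ('top', array([0.139, 0.016, 1.77 ]))]
```

View pics/c1.png

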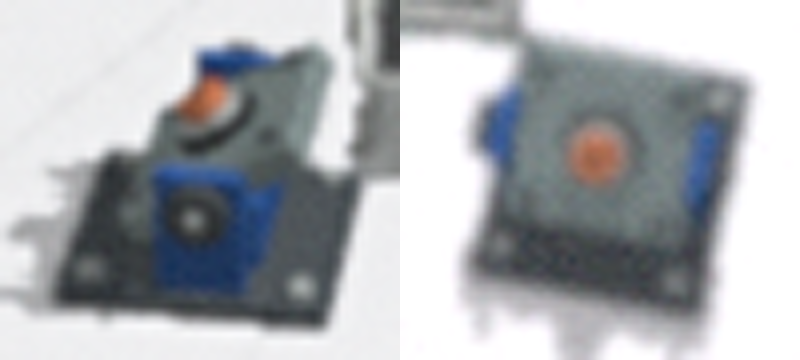

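View pics/c2.png

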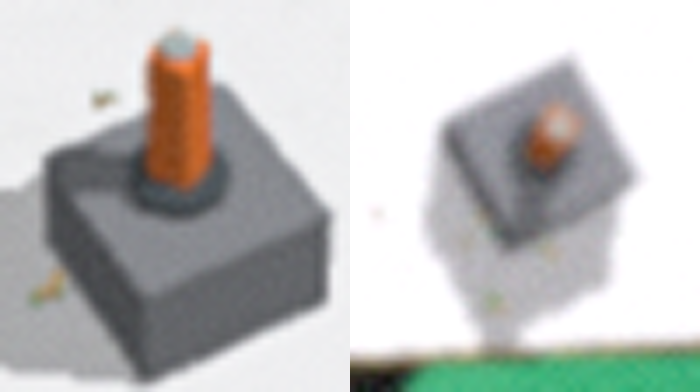

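```bash
cat >> h.py <<'E'
def Rz(a): c,s=np.cos(a),np.sin(a);return np.array([[c,-s,0],[s,c,0],[0,0,1]])
def Ry(a): c,s=np.cos(a),np.sin(a);return np.array([[c,0,s],[0,1,0],[-s,0,c]])
def grad(im):
    g=cv2.GaussianBlur(im.astype(np.float32),(0,0),.7)
    return g
def edge_score(img,c,segs,off=1.0):
    tot=[]
    for a,b in segs:
        t=np.linspace(.06,.94,25)[:,None];p=proj(c,a+(b-a)*t);d=p[-1]-p[0];n=np.array([-d[1],d[0]])/np.linalg.norm(d)
        s=lambda q:cv2.remap(img,q[:,0].astype(np.float32)[None],q[:,1].astype(np.float32)[None],cv2.INTER_CUBIC)[0]
        tot.append(np.median(np.linalg.norm((s(p+off*n)-s(p-off*n)).reshape(25,3),axis=1)))
    return np.mean(tot)
def box(lx,ly,z0,z1):
    v=[np.array([sx*lx/2,sy*ly/2,z]) for z in(z0,z1) for sx,sy in((-1,-1),(1,-1),(1,1),(-1,1))]
    return v
E
cat > fit.py <<'E'
from h import *
from scipy.optimize import minimize
I={c:grad(cv2.imread(f"pics/{c}0.png")) for c in("side","top")}
def fit(f,p0,scale,cams):
    best=None
    rng=np.random.default_rng(0)
    for k in range(12):
        q=np.array(p0)+(0 if k==0 else 1)*rng.normal(size=len(p0))*scale
        r=minimize(lambda p:-sum(edge_score(I[c],c,f(p,c)) for c in cams),q,method="Nelder-Mead",options=dict(initial_simplex=np.vstack([q]+[q+np.eye(len(q))[i]*scale[i] for i in range(len(q))]),xatol=1e-4,fatol=1e-3))
        if best is None or r.fun<best.fun: best=r
    return best.x.round(4),round(best.fun,1)
def stand(p,c):
    v=[Rz(p[2])@q+[p[0],p[1],0] for q in box(.07,.07,0,.045)]
    s=[(v[4+i],v[4+(i+1)%4]) for i in range(4)]
    if c=="side": # nearest corner bottom edges
        k=min(range(4),key=lambda i:v[i][1]); s+=[(v[k],v[k-1]),(v[k],v[(k+1)%4]),(v[k],v[k+4])]
    return s
def fx(p,c):
    x,y,yaw,bx,bz=p;F=Rz(yaw)
    v=[F@q+[x,y,0] for q in box(.110,.104,0,.010)]
    o=F@[bx,0,0]+[x,y,bz]; B=F@Ry(-np.radians(32))
    w=[B@q+o for q in box(.080,.076,0,0)[:4]]
    s=[(w[i],w[(i+1)%4]) for i in range(4)]
    if c=="side": s+=[(v[0],v[1]),(v[4],v[7]),(v[5],v[6])]
    else: s+=[(v[4],v[7])]
    return s
if __name__=="__main__":
    for cams in(["side"],["top"],["side","top"]):
        print("stand",cams,*fit(stand,[.458,-.216,.5],[.006,.006,.2],cams))
    print("fixture",*fit(fx,[.452,.172,-.19,.01,.07],[.006,.006,.06,.008,.008],["side","top"]))
    print("fixture side",*fit(fx,[.452,.172,-.19,.01,.07],[.006,.006,.06,.008,.008],["side"]))
    # copper / orange centroids
    for c,(x0,y0,w,h) in(("side",(308,156,16,16)),("top",(310-4+0-2-40+0,190,24,20))):
        im=cv2.imread(f"pics/{c}0.png").astype(float)[y0:y0+h,x0:x0+w]
        wgt=np.clip(im[...,2]-im[...,0]-25,0,None); yy,xx=np.mgrid[y0:y0+h,x0:x0+w]
        print(c,"copper",(wgt*xx).sum()/wgt.sum(),(wgt*yy).sum()/wgt.sum())
    S=cv2.imread("pics/side0.png")
    print(S[252:260,318:334].mean(0).round()[:,::-1].tolist())
    print("machine corner",onz("side",(382,285),0),onz("side",(363,222),0))
    W=[]
    for c,pf in(("side",0),("top",0)):pass
E
python3 fit.py
```

```text
stand ['side'] [ 0.4582 -0.2286  0.4861] -85.9
stand ['top'] [ 0.4597 -0.2275  0.4637] -49.2
stand ['side', 'top'] [ 0.4584 -0.228   0.462 ] -133.4
fixture [ 0.4543  0.1748 -0.2437  0.0082  0.0625] -165.3
fixture side [ 0.4536  0.1731 -0.2178  0.0127  0.0726] -126.1
side copper 315.3232044198895 163.9134438305709
top copper 266.0676691729323 199.12593984962405
[[201.0, 204.0, 207.0], [195.0, 197.0, 200.0], [178.0, 167.0, 164.0], [150.0, 112.0, 96.0], [136.0, 75.0, 41.0], [135.0, 69.0, 27.0], [134.0, 70.0, 30.0], [139.0, 74.0, 33.0], [163.0, 85.0, 38.0], [187.0, 98.0, 44.0], [194.0, 99.0, 41.0], [188.0, 106.0, 71.0], [158.0, 130.0, 128.0], [138.0, 141.0, 147.0], [141.0, 145.0, 151.0], [155.0, 156.0, 161.0]]
machine corner [ 0.58784616 -0.25424287  0.        ] [ 0.5750336  -0.03086447  0.        ]
```

```bash
cat > f2.py <<'E'
from fit import *
def punch(p,c):
    g=[Rz(p[2])@q+[p[0],p[1],0] for q in box(.016,.016,.051,.106)]
    k=min(range(4),key=lambda i:g[i][1])
    if c=="side": return [(g[j],g[j+4]) for j in(k,(k+1)%4,(k-1)%4)]
    return [(g[4+i],g[4+(i+1)%4]) for i in range(4)]
for y in(-.45,-.65,-.85): print("punch side",*fit(punch,[.457,-.226,y],[.003,.003,.1],["side"]),*fit(punch,[.457,-.226,y],[.003,.003,.1],["side","top"]))
X,r=tri((315.32,163.91),(266.07,199.13));print("copper",X,r)
P1=[.4543,.1748,-.2437,.0082,.0625];P2=[.4536,.1731,-.2178,.0127,.0726]
out=[]
for p in(P1,P2):
    o=Rz(p[2])@[p[3],0,0]+[p[0],p[1],p[4]];n=Rz(p[2])@Ry(-np.radians(32))@[0,0,1]
    print("bed",o,n,"copper rel",(X-o)@n,X-o-((X-o)@n)*n)
    row=[]
    for c,(x0,y0) in(("side",(290,152)),("top",(242,180))):
        im=crop(cv2.convertScaleAbs(cv2.imread(f"pics/{c}0.png"),alpha=1 if c=="side" else 1.6),x0,y0,50,38,8)
        f=lambda q:tuple(np.round((q-[x0,y0]+.5)*8-.5).astype(int))
        for a,b in fx(p,c): cv2.line(im,f(proj(c,a)[0]),f(proj(c,b)[0]),(0,255,255),1)
        for h in(.016,.024): cv2.circle(im,f(proj(c,o+n*h)[0]),3,(0,255,0),-1)
        row.append(im)
    out.append(np.hstack(row))
cv2.imwrite("pics/ov.png",np.vstack(out)[:600])
E
python3 f2.py
```

```text
punch side [ 0.459  -0.2214 -0.2457] -94.8 [ 0.4592 -0.2213 -0.2299] -120.1
punch side [ 0.4584 -0.2174 -0.5333] -92.8 [ 0.4585 -0.2247 -0.6602] -118.9
punch side [ 0.4582 -0.2213 -0.5177] -91.6 [ 0.4575 -0.2112 -1.5195] -144.9
copper [0.45177636 0.17313434 0.06832053] [ 0.11266769 -0.0286338   0.01415879  0.12675218]
bed [0.4622577  0.17282138 0.0625    ] [-0.51426112  0.12786684  0.8480481 ] copper rel 0.010366252171397599 [-0.00515038 -0.00101254 -0.00297055]
bed [0.46599996 0.17035576 0.0726    ] [-0.51740002  0.11450608  0.8480481 ] copper rel 0.004048259326217673 [-0.01212903  0.00231503 -0.00771259]
```

View pics/ov.png

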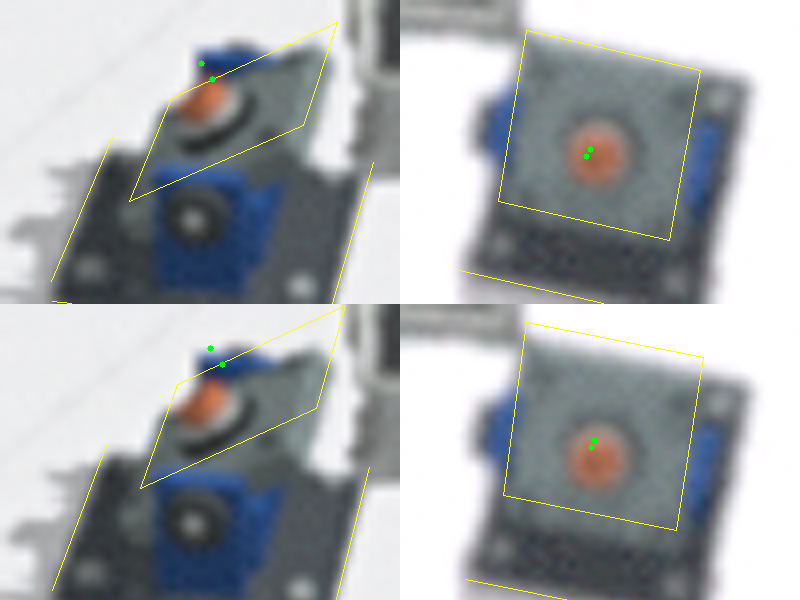

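```bash
cat > f3.py <<'E'
from fit import *
S=lambda x,y:((x+.5)/8-.5+290,(y+.5)/8-.5+152); T=lambda x,y:((x-400+.5)/8-.5+242,(y+.5)/8-.5+180)
obs=[("side","v0",S(57,303)),("side","v1",S(325,327)),("side","v6",S(360,175)),("side","v7",S(112,153)),
("top","v5",T(752,78)),("top","v0",T(702,316)),("top","v3",T(465,268)),
("side","w2",S(320,44)),("side","w3",S(160,114)),("top","w2",T(524,38)),("top","w1",T(700,70))]
th=np.linspace(0,2*np.pi,40)
def cen(c,f,B,L=.008):
    P=np.vstack([f+(B@np.c_[.01*np.cos(th),.01*np.sin(th),0*th+z].T).T for z in(0,-L)])
    h=cv2.convexHull((proj(c,P)*64).astype(np.float32));m=cv2.moments(h);return np.array([m["m10"],m["m01"]])/m["m00"]/64
def pose(p):
    x,y,yaw,bx,bz,h=p;F=Rz(yaw);o=F@[bx,0,0]+[x,y,bz];B=F@Ry(-np.radians(32));return F,o,B
def res(p,parts=False):
    F,o,B=pose(p);V=[F@q+[p[0],p[1],0] for q in box(.110,.104,0,.010)];W=[B@q+o for q in box(.080,.076,0,0)[:4]]
    r=[proj(c,(V if k[0]=="v" else W)[int(k[1])])[0]-uv for c,k,uv in obs]
    f=o+B[:,2]*p[5]
    r+=[2*(cen("side",f,B)-(315.32,163.91)),2*(cen("top",f,B)-(266.07,199.13))]
    return np.array(r) if parts else np.r_[np.ravel(r),(p[5]-.02)/.004]
r=least_squares(res,[.454,.174,-.22,.01,.06,.02],loss="soft_l1")
if __name__=="__main__":
    print(r.x.round(4));print(res(r.x,True).round(1).tolist());F,o,B=pose(r.x)
    print("bed",o.round(4),"n",B[:,2].round(4),"face",(o+B[:,2]*r.x[5]).round(4))
    row=[]
    for c,(x0,y0) in(("side",(290,152)),("top",(242,180))):
        im=crop(cv2.convertScaleAbs(cv2.imread(f"pics/{c}0.png"),alpha=1 if c=="side" else 1.6),x0,y0,50,45,8)
        f=lambda q:tuple(np.round((q-[x0,y0]+.5)*8-.5).astype(int))
        V=[F@q+[*r.x[:2],0] for q in box(.110,.104,0,.010)];W=[B@q+o for q in box(.080,.076,0,0)[:4]]
        for Q in(V[:4],V[4:],W,[o+B@[.01*np.cos(t),.01*np.sin(t),r.x[5]] for t in th]):
            cv2.polylines(im,[np.array([f(proj(c,q)[0]) for q in Q])],True,(0,255,255),1)
        row.append(im)
    cv2.imwrite("pics/ov2.png",np.hstack(row))
E
python3 f3.py
```

```text
[ 0.4547  0.1728 -0.2183  0.005   0.055   0.0194]
[[-0.1, 0.5], [1.2, 0.6], [1.5, -1.5], [-0.4, -1.4], [-0.1, -0.1], [-0.2, 0.8], [0.5, 1.0], [1.1, -0.7], [0.3, 0.2], [0.5, 0.5], [0.3, 0.8], [0.2, -0.0], [-0.2, 0.3]]
bed [0.4596 0.1717 0.055 ] n [-0.5173  0.1147  0.848 ] face [0.4496 0.1739 0.0714]
```

View pics/ov2.png

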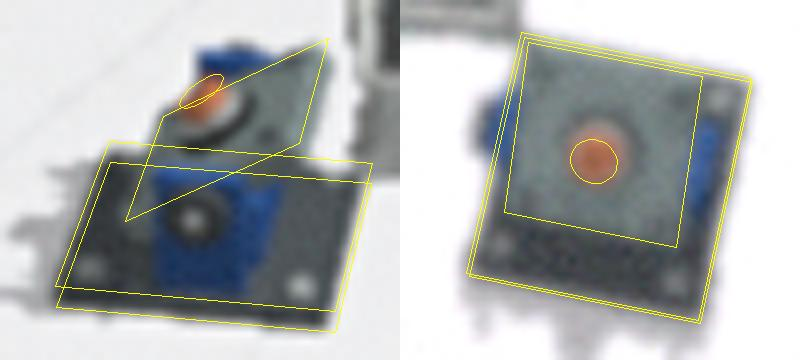

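```bash
python3 - <<'E'
from f3 import *
F,o,B=pose(r.x);row=[]
for c,(x0,y0) in(("side",(305,155)),("top",(256,189))):
    im=np.mean([optics.grab_frame(c) for _ in range(5)],0);np.save(f"pics/{c}avg.npy",im)
    cr=cv2.resize(np.clip(im[y0:y0+20,x0:x0+20,::-1]*1.5,0,255).astype(np.uint8),None,fx=20,fy=20,interpolation=cv2.INTER_CUBIC)
    row.append(cr);print(c);print(im[y0+3:y0+17,x0+3:x0+17,0].round().astype(int))
    print(im[y0+3:y0+17,x0+3:x0+17,2].round().astype(int))
cv2.imwrite("pics/dot.png",np.hstack(row));print(arm.get_state()["t"])
E
```

```text
side
[[236 236 237 237 239 236 187 136 123 119  95  77  75 100]
 [237 237 237 238 240 236 160  69  39  43  40  37  40  50]
 [237 237 237 237 241 238 157  64  40  36  31  35  50  65]
 [237 237 238 239 241 237 162 105 102  87  66  68  81  98]
 [236 237 238 239 240 228 161 147 167 158 122 107 103 106]
 [237 238 239 238 231 193 145 163 195 196 164 135 101  93]
 [238 237 231 219 194 156 142 170 193 197 180 151  96  72]
 [239 227 179 145 140 134 142 161 175 182 172 139  82  63]
 [237 193 120  92 102 112 123 140 152 158 140 100  62  78]
 [232 167  99  91 104 113 118 120 122 118  91  58  61  93]
 [214 146  99  93 100 108 105  95  78  62  54  67  89 100]
 [187 121  93  90  75  72  63  54  44  48  75  94 103 100]
 [152 102  93  91  77  52  43  48  65  82 100 103 101  98]
 [105  92  93  95  91  78  74  79  95 105 107 105 100  96]]
[[238 238 238 239 240 238 209 183 181 178 152 132 129 147]
 [239 238 239 239 241 238 182 131 128 134 132 130 131 137]
 [238 239 239 240 242 240 172 103  93  98 100 102 106 110]
 [239 239 240 241 244 240 169  96  79  84  93 102 104 112]
 [237 238 240 242 242 225 147  8
[... 1325 characters left out ...]
 75]
 [ 67  71  72  70  68  67  68  68  67  66  68  69  72  73]]
[[80 79 83 85 85 83 82 81 81 81 81 84 83 85]
 [81 82 83 84 82 78 75 73 74 73 76 79 83 84]
 [84 83 83 80 76 69 68 71 70 68 67 72 79 82]
 [83 85 82 78 71 70 75 79 79 76 67 66 72 81]
 [84 84 80 75 74 77 78 79 82 80 75 67 69 79]
 [85 85 81 76 75 75 68 67 69 73 77 72 65 73]
 [85 84 82 75 72 66 57 53 55 62 72 72 66 72]
 [85 83 82 76 67 58 51 45 48 58 67 69 66 72]
 [84 83 81 76 67 57 49 46 50 60 70 71 68 75]
 [84 81 79 76 68 60 53 52 56 63 71 72 72 77]
 [82 82 78 74 67 66 61 61 64 69 70 70 77 80]
 [80 81 79 76 75 71 70 67 68 69 70 72 77 81]
 [76 79 79 75 75 75 74 72 73 73 73 75 78 82]
 [74 78 79 77 75 74 75 74 75 74 74 76 80 80]]
1.65
```

View pics/dot.png

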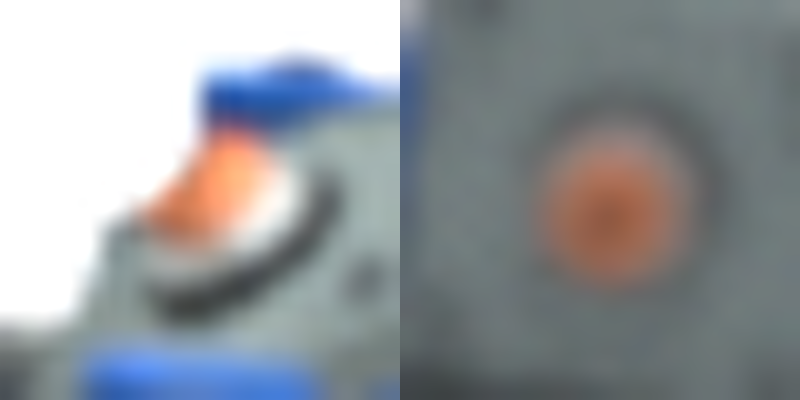

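```bash
sed -i 's/2\*(cen("top",f,B)-(266.07,199.13))/3*(proj("top",f)[0]-(266.1,199.3))/' f3.py; python3 f3.py; python3 - <<'E'
from f3 import *
F,o,B=pose(r.x)
# rotation vectors: tool down w/ jaw axis options -> press orientation
from scipy.spatial.transform import Rotation as R
print("state rot",R.from_euler("xyz",arm.get_state()["ee_rot"]).as_matrix().round(3).tolist())
print("yaws",np.degrees(r.x[2]))
E
```

```text
[ 0.4545  0.1724 -0.2169  0.0057  0.0559  0.0185]
[[-0.2, 0.6], [1.2, 0.7], [1.4, -1.5], [-0.5, -1.4], [0.0, -0.0], [-0.1, 0.9], [0.6, 1.1], [1.2, -0.9], [0.4, 0.1], [0.6, 0.3], [0.4, 0.6], [0.7, 0.1], [-0.4, 0.5]]
bed [0.46   0.1712 0.0559] n [-0.5175  0.1141  0.848 ] face [0.4504 0.1733 0.0716]
state rot [[-0.389, -0.921, -0.0], [-0.921, 0.389, -0.0], [0.0, 0.0, -1.0]]
yaws -12.429870976621542
```

{"fn": "apply_moves", "kwargs": {
  "increments": [0.0152,-0.0362,0,0,0,-0.0738,0.0152,-0.0362,0,0,0,-0.0738,0.0152,-0.0362,0,0,0,-0.0738,0.0152,-0.0362,0,0,0,-0.0738,0.0152,-0.0362,0,0,0,-0.0738,0.0152,-0.0362,0,0,0,-0.0738,0.0152,-0.0362,0,0,0,-0.0738,0.0152,-0.0362,0,0,0,-0.0738,0.0152,-0.0362,0,0,0,-0.0738,0.0152,-0.0362,0,0,0,-0.0738,0.0152,-0.0362,0,0,0,-0.0738,0.0152,-0.0362,0,0,0,-0.0738,0.0152,-0.0362,0,0,0,-0.0738],
  "hand": 0,
  "force": 60
}}

```text
t: 2.73
eef_pos: [0.4615, 0.1361, 0.2371]
ee_rot: [3.14, 0.005, -2.962]
force: [1.2, -0.1, -0.4]
width: 0.0878
```

{"fn": "apply_moves", "kwargs": {
  "increments": [0,-0.033,0,0,0,-0.071,0,-0.033,0,0,0,-0.071,0,-0.033,0,0,0,-0.071,0,-0.033,0,0,0,-0.071,0,-0.033,0,0,0,-0.071,0,-0.033,0,0,0,-0.071,0,-0.033,0,0,0,-0.071,0,-0.033,0,0,0,-0.071,0,-0.033,0,0,0,-0.071,0,-0.033,0,0,0,-0.071,0,-0.025,0,0,0,-0.06,0,0,0,0,0,0]
}}

```text
t: 3.73
eef_pos: [0.4606, -0.2423, 0.241]
ee_rot: [3.137, 0.014, 2.503]
force: [0.5, 0.2, 0.3]
width: 0.0874
```

```bash
cat > d.py <<'E'
import numpy as np
from station import arm
from scipy.spatial.transform import Rotation as R
def delta(pos,Rm):
    s=arm.get_state();c=R.from_euler("xyz",s["ee_rot"])
    print("t",s["t"],"dpos",(np.array(pos)-s["eef_pos"]).round(4),"drot",(R.from_matrix(Rm)*c.inv()).as_rotvec().round(4),"q",s["q"].round(2),"F",s["force"].round(2),"w",s["width"].round(4))
    return s
def down(yaw): return R.from_euler("xyz",[np.pi,0,yaw]).as_matrix()
E
python3 -c "
from d import *
delta([.4585,-.2245,.12],down(2.54))"
```

```text
Traceback (most recent call last):
  File "d.py", line 6, in delta
    print("t",s["t"],"dpos",(np.array(pos)-s["eef_pos"]).round(4),"drot",(R.from_matrix(Rm)*c.inv()).as_rotvec().round(4),"q",s["q"].round(2),"F",s["force"].round(2),"w",s["width"].round(4))
                                                                                                                                                                          ^^^^^^^^^^^^^^^^
AttributeError: 'float' object has no attribute 'round'
```

```bash
sed -i 's/s\["width"\].round(4)/round(s["width"],4)/' d.py
python3 -c "
from d import *
delta([.4585,-.2245,.135],down(2.54))"
```

```text
t 3.7333 dpos [-0.0021  0.0178 -0.106 ] drot [0.0045 0.0142 0.0374] q [-0.1   0.09 -0.33  0.   -1.13 -0.54] F [0.46 0.22 0.28] w 0.0874
```

{"fn": "apply_moves", "kwargs": {
  "increments": [-0.001,0.009,-0.03,0.002,0.007,0.019,-0.001,0.009,-0.03,0.002,0.007,0.018,0,0,-0.025,0,0,0,0,0,-0.02,0,0,0,0,0,0,0,0,0]
}}

```text
t: 4.15
eef_pos: [0.459, -0.2266, 0.135]
ee_rot: [3.139, 0.007, 2.536]
force: [-0.1, -0.2, -1.0]
width: 0.0878
```

```bash
python3 - <<'E'
from d import *
from h import *
delta([.4585,-.2245,.135],down(2.54))
out=[]
for c,(x0,y0) in(("side",(295,205)),("top",(355,170))):
    im=optics.grab_frame(c)[:,:,::-1].copy();out.append(crop(cv2.convertScaleAbs(im,alpha=1 if c=="side" else 1.6),x0,y0,66,80,6))
cv2.imwrite("pics/g.png",np.hstack(out))
E
```

```text
t 4.15 dpos [-0.0005  0.0021 -0.    ] drot [0.0017 0.007  0.004 ] q [-0.07  0.18 -0.49  0.   -0.89 -0.53] F [-0.13 -0.22 -0.96] w 0.0878
```

View pics/g.png

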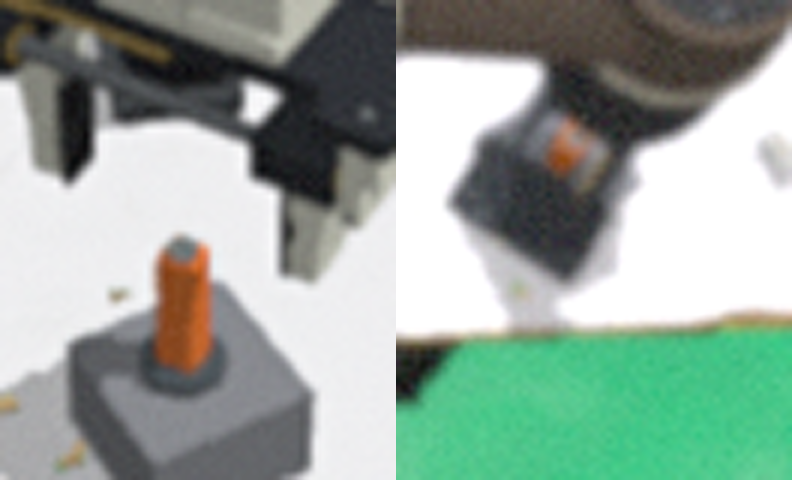

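{"fn": "apply_moves", "kwargs": {
  "increments": [-0.0005,0.002,-0.02,0.002,0.007,0.004,0,0,-0.02,0,0,0,0,0,-0.015,0,0,0,0,0,-0.007,0,0,0,0,0,0,0,0,0]
}}

```text
t: 4.67
eef_pos: [0.4683, -0.226, 0.0847]
ee_rot: [3.134, 0.019, 2.545]
force: [0.4, -0.1, 0.2]
width: 0.0877
```

```bash
python3 -c "
from d import *
delta([.4585,-.2245,.073],down(2.54))"
```

```text
t 4.6667 dpos [-0.0098  0.0015 -0.0117] drot [ 0.005   0.0201 -0.0047] q [-0.07  0.25 -0.54  0.01 -0.76 -0.53] F [ 0.44 -0.08  0.15] w 0.0877
```

{"fn": "apply_moves", "kwargs": {
  "increments": [-0.005,0.001,-0.003,0.003,0.01,-0.003,-0.005,0.001,-0.003,0.002,0.01,-0.002,0,0,-0.003,0,0,0,0,0,-0.002,0,0,0,0,0,0,0,0,0]
}}

```text
t: 5.08
eef_pos: [0.4605, -0.2243, 0.078]
ee_rot: [3.139, 0.005, 2.54]
force: [0.1, -0.7, -0.1]
width: 0.0878
```

```bash
python3 -c "
from d import *
delta([.4585,-.2245,.073],down(2.54))"
```

```text
t 5.0833 dpos [-0.002  -0.0002 -0.005 ] drot [ 0.0008  0.0055 -0.0004] q [-0.07  0.26 -0.55  0.   -0.76 -0.53] F [ 0.14 -0.73 -0.08] w 0.0878
```

{"fn": "apply_moves", "kwargs": {
  "increments": [-0.002,0,-0.003,0.001,0.005,0,0,0,-0.003,0,0,0,0,0,0,0,0,0]
}}

```text
t: 5.33
eef_pos: [0.4589, -0.2244, 0.0722]
ee_rot: [3.141, 0.001, 2.54]
force: [0.1, 0.3, 0.6]
width: 0.0875
```

{"fn": "apply_moves", "kwargs": {
  "increments": [0,0,0,0,0,0,0,0,0,0,0,0,0,0,0,0,0,0,0,0,0,0,0,0,0,0,0,0,0,0,0,0,0,0,0,0,0,0,0,0,0,0,0,0,0,0,0,0],
  "hand": 1,
  "force": 50
}}

```text
t: 6.0
eef_pos: [0.4589, -0.2244, 0.072]
ee_rot: [3.141, 0.001, 2.541]
force: [-0.6, -0.1, 0.0]
width: 0.04
```

```bash
python3 -c "
from d import *
s=delta([.4585,-.2245,.073],down(2.54));print(s['eef_pos'])"
```

```text
t 6.0 dpos [-0.0004 -0.0001  0.001 ] drot [ 0.0001  0.0011 -0.0005] q [-0.07  0.27 -0.56 -0.   -0.75 -0.53] F [-0.59 -0.14  0.  ] w 0.04
[ 0.45888901 -0.22444852  0.07202842]
```

{"fn": "apply_moves", "kwargs": {
  "increments": [0,0,0,0,0,0,0,0,0,0,0,0,0,0,0,0,0,0,0,0,0,0,0,0,0,0,0,0,0,0,0,0,0,0,0,0,0,0,0,0,0,0,0,0,0,0,0,0]
}}

```text
t: 6.67
eef_pos: [0.459, -0.2245, 0.0721]
ee_rot: [3.141, 0.001, 2.541]
force: [0.2, -0.1, 0.3]
width: 0.0161
```

{"fn": "apply_moves", "kwargs": {
  "increments": [0,0,0.01,0,0,0,0,0,0.02,0,0,0,0,0,0.03,0,0,0,0,0,0.03,0,0,0,0,0,0.025,0,0,0,0,0,0.01,0,0,0,0,0,0,0,0,0]
}}

```text
t: 7.25
eef_pos: [0.4552, -0.2242, 0.2048]
ee_rot: [-3.139, -0.004, 2.54]
force: [1.3, -0.0, -0.2]
width: 0.0157
```

```bash
cat >> d.py <<'E'
n=np.array([-.5175,.1141,.848]);n/=np.linalg.norm(n)
face=np.array([.4504,.1733,.0716])
def press(h,spin=3.41,f=face,tip=.0611):
    z=-n;x=np.array([np.cos(spin),np.sin(spin),0]);x-=x@z*z;x/=np.linalg.norm(x)
    return f+n*(h+tip),np.c_[x,np.cross(z,x),z]
E
python3 -c "
from d import *
p,Rm=press(.04);print(p)
s=delta(p,Rm);print(s['eef_pos'])"
```

```text
[0.39807889 0.18483592 0.15733584]
t 7.25 dpos [-0.0571  0.409  -0.0474] drot [-0.3659 -0.4518  0.9166] q [-0.07  0.11 -0.4   0.   -1.07 -0.53] F [ 1.28 -0.03 -0.2 ] w 0.0157
[ 0.45518375 -0.2241645   0.20476183]
```

{"fn": "apply_moves", "kwargs": {
  "increments": [-0.0044,0.03,0,-0.0281,-0.0348,0.0705,-0.0044,0.0315,0,-0.0281,-0.0348,0.0705,-0.0044,0.0315,0,-0.0281,-0.0348,0.0705,-0.0044,0.0315,0,-0.0281,-0.0348,0.0705,-0.0044,0.0315,0,-0.0281,-0.0348,0.0705,-0.0044,0.0315,0,-0.0281,-0.0348,0.0705,-0.0044,0.0315,0,-0.0281,-0.0348,0.0705,-0.0044,0.0315,0,-0.0281,-0.0348,0.0705,-0.0044,0.0315,0,-0.0281,-0.0348,0.0705,-0.0044,0.0315,0,-0.0281,-0.0348,0.0705,-0.0044,0.0315,0,-0.0281,-0.0348,0.0705,-0.0044,0.02,0,-0.0281,-0.0348,0.0705,0,0.01,0,0,0,0,0,0,0,0,0,0]
}}

```text
t: 8.42
eef_pos: [0.407, 0.1765, 0.2294]
ee_rot: [-2.872, 0.443, -2.781]
force: [-0.5, 0.1, -1.0]
width: 0.0157
```

```bash
python3 -c "
from d import *
p,Rm=press(.04);print(p)
s=delta(p,Rm);print(s['eef_pos'])"
```

```text
[0.39807889 0.18483592 0.15733584]
t 8.4167 dpos [-0.0089  0.0083 -0.0721] drot [-0.0318 -0.0382  0.0341] q [ 1.24 -0.23 -1.01  0.7  -0.86 -1.42] F [-0.45  0.07 -0.97] w 0.0157
[0.40698706 0.17650572 0.22944243]
```

```bash
cat > kin.py <<'E'
import numpy as np
from scipy.optimize import least_squares
from scipy.spatial.transform import Rotation as R
from d import arm
rx=lambda a:R.from_rotvec([a,0,0]);ry=lambda a:R.from_rotvec([0,a,0]);rz=lambda a:R.from_rotvec([0,0,a])
def fk(q,k):
    xs,zs,a,e,b,c,d,f=k   # plane x forward, lateral y=-d total
    r1=rz(q[0]);r2=r1*ry(q[1]);r3=r2*ry(-q[2]);r4=r3*rx(k4s*q[3]);r5=r4*ry(-q[4])
    p=r1.apply([xs,-d,zs])+r2.apply([0,0,a])+r3.apply([b,0,e])+r4.apply([0,-f,0])+r5.apply([c,0,0])
    return p,r5   # tool z = r5 x-axis
k4s=1
S=arm.get_state()
D=[([1.45908,.35938,.01104,-.0003,-1.22411],[.26259,.6213,.23662]),([-.1,.09,-.33,0,-1.13],[.4606,-.2423,.241]),([-.07,.18,-.49,0,-.89],[.459,-.2266,.135]),([-.07,.25,-.54,.01,-.76],[.4683,-.226,.0847]),([-.07,.27,-.56,0,-.75],[.4589,-.2244,.072]),([-.07,.11,-.4,0,-1.07],[.4552,-.2242,.2048]),
([1.24,-.23,-1.01,.70,-.86],[.40699,.17651,.22944])]
zt=R.from_euler("xyz",[-2.872,.443,-2.781]).apply([0,0,1])
def res(k):
    r=[fk(q,k)[0]-np.array(p) for q,p in D]
    return np.r_[np.ravel(r)/.004,(k[7])/.1,(k[3])/.1,(k[2]-.45)/.3,(k[4]-.45)/.3]
if __name__=="__main__":
    for k4s in(1,-1):
        s=least_squares(res,[0,.2,.45,0,.45,.2,.1,.09],loss="soft_l1")
        print(k4s,s.cost,s.x.round(3),"toolz",fk(D[-1][0],s.x)[1].apply([1,0,0]).round(3),zt.round(3));print(s.fun[:21].round(1)*4)
    print(S["q"].round(4).tolist(),S["eef_pos"].round(5).tolist(),S["ee_rot"].round(4).tolist())
E
python3 kin.py
```

```text
1 11.592246646010377 [-0.008 -0.33   0.666 -0.017  0.472 -0.118  0.516 -0.323] toolz [-0.443  0.212 -0.871] [ 0.481 -0.103 -0.871]
[ 2.8 17.6 -2.4 -8.4  3.2  2.4 -4.   1.6  2.  -6.  -0.4  3.6  3.6 -1.2
 -2.   0.4 -0.8  0.   0.   4.8 -4. ]
-1 2.954878348783037 [ 0.     0.194  0.607  0.002  0.461  0.37  -0.002  0.194] toolz [ 0.48  -0.105 -0.871] [ 0.481 -0.103 -0.871]
[ 0.8  0.  -0.4  1.6  2.4  0.8  1.6  1.6  1.2  2.  -2.4  2.4 -2.4 -0.4
 -2.  -3.6 -0.4 -1.2 -0.   0.4 -0.8]
[1.2351, -0.2343, -1.0062, 0.6983, -0.8626, -1.4178] [0.40699, 0.17651, 0.22944] [-2.8716, 0.4434, -2.7813]
```

```bash
cat > ik.py <<'E'
import kin
from kin import *
kin.k4s=-1
K=least_squares(res,[0,.2,.45,0,.45,.2,.1,.09],loss="soft_l1").x
lo=np.array([-3.07,-1.43,-1.02,-3.03,-3.05]);hi=np.array([3.07,2.12,1.25,1.67,0])
rng=np.random.default_rng(1)
def ik(p,z,N=25,wide=True):
    out=[]
    L,H=(lo,hi) if not wide else (lo-[.0,.3,.6,.3,.0],hi+[0,0,0,.3,.0])
    for i in range(N):
        q0=rng.uniform(L,H)
        s=least_squares(lambda q:np.r_[(fk(q,K)[0]-p)*5,fk(q,K)[1].apply([1,0,0])-z],q0,bounds=(L,H))
        if s.cost<1e-6 and not any(np.abs(s.x-o).max()<.02 for o in out): out.append(s.x)
    return out
if __name__=="__main__":
    from d import n,face
    for al in(32,25,20,15,10,5,0):   # tool tilt from vertical towards bed azimuth
        az=np.array([-n[0],-n[1],0]);az/=np.linalg.norm(az);z=az*np.sin(np.radians(al))-np.array([0,0,1])*np.cos(np.radians(al))
        g=face+n*(.0691); tcp=g+z*.008
        for dh in(0,.05): print(al,dh,[o.round(2).tolist() for o in ik(tcp+n*dh,z)])
E
python3 ik.py
```

```text
32 0 [[0.84, -0.04, -1.26, 1.46, -0.48]]
32 0.05 [[1.22, -0.15, -1.18, 0.96, -0.7]]
25 0 [[1.0, -0.04, -1.16, 0.98, -0.5]]
25 0.05 [[1.21, -0.14, -1.08, 0.71, -0.7]]
20 0 [[1.04, -0.03, -1.06, 0.69, -0.54]]
20 0.05 [[1.18, -0.13, -0.99, 0.54, -0.72]]
15 0 [[1.03, -0.0, -0.94, 0.45, -0.59]]
15 0.05 [[1.13, -0.1, -0.89, 0.38, -0.76], [-2.97, -1.67, -0.47, -0.65, -2.98]]
10 0 [[0.98, 0.03, -0.83, 0.26, -0.67]]
10 0.05 [[1.06, -0.07, -0.79, 0.23, -0.81], [-2.94, -1.71, -0.36, -0.82, -3.04]]
5 0 [[0.92, 0.06, -0.72, 0.12, -0.75]]
5 0.05 [[0.99, -0.03, -0.69, 0.11, -0.88]]
0 0 [[0.85, 0.11, -0.62, -0.0, -0.84]]
0 0.05 [[0.91, 0.02, -0.6, -0.0, -0.95]]
```

```bash
cat > opt.py <<'E'
from ik import *
from d import n,face
D2R=np.pi/180
def toolR(r5,q6,q60): return None
# q6 reference: spin of tool about its z relative to r5 frame
def spin(q5,Rm):
    M=(fk(q5,K)[1].inv()*R.from_matrix(Rm)).as_matrix(); return np.arctan2(M[2,0],M[1,0])  # tool x in r5's y,z plane
ref=[]
for q,e in(([1.45908,.35938,.01104,-.0003,-1.22411,-.2881],[-3.14142,-.00168,-1.97074]),([1.2351,-.2343,-1.0062,.6983,-.8626,-1.4178],[-2.8716,.4434,-2.7813])):
    ref.append((q[5],spin(q[:5],R.from_euler("xyz",e).as_matrix())))
print(ref)
sg=np.sign((ref[1][0]-ref[0][0])*(((ref[1][1]-ref[0][1]+np.pi)%(2*np.pi))-np.pi))
def q6(q5,Rm): return (sg*(spin(q5,Rm)-ref[0][1])+ref[0][0]+np.pi)%(2*np.pi)-np.pi
B=R.from_euler("z",-12.43,degrees=True)*ry(-32*D2R)
def standR(azd,th,flip):
    a=azd*D2R;az=np.array([np.cos(a),np.sin(a),0]);z=-np.cos(th*D2R)*np.array([0,0,1])-np.sin(th*D2R)*az
    x=np.array([-az[1],az[0],0])*(-1 if flip else 1);return np.c_[x,np.cross(z,x),z]
def poses(azd,th,flip,g=.07,xy=(.459,-.2245),f=face):
    Rs=standR(azd,th,flip);Rp=(B*rz(-azd*D2R)).as_matrix()@Rs
    ps=lambda h:np.array([*xy,.011+g+h])+Rs[:,2]*.008
    pp=lambda h:f+B.as_matrix()[:,2]*(g+h)+Rp[:,2]*.008
    return Rs,Rp,ps,pp
if __name__=="__main__":
    for azd in(-34,56,146,-124):
        for th in(22,):
            Rs,Rp,ps,pp=poses(azd,th,0)
            for nm,p,Rm in(("stand",ps(0),Rs),("stand+.1",ps(.1),Rs),("press",pp(0),Rp),("press+.05",pp(.05),Rp)):
                print(azd,th,nm,[o.round(2).tolist()+[round(q6(o,Rm),2)] for o in ik(p,Rm[:,2],12,False)])
E
python3 opt.py; python3 -c "
from h import *
for u in((395,163),(313,165)):print(onz('top',u,0.0))
for z in (.1,.15,.2):print(z,onz('top',(395,136),z),onz('side',(428,228),z))"
```

```text
[(-0.2881, np.float64(-1.2826713176753912)), (-1.4178, np.float64(-0.15305203395862932))]
-34 22 stand [[-0.19, 0.48, -0.21, -0.16, -1.24, np.float64(-1.9)]]
-34 22 stand+.1 [[-0.18, 0.38, -0.11, -0.15, -1.44, np.float64(-1.93)]]
-34 22 press [[0.98, 0.03, -0.83, 0.26, -0.67, np.float64(-2.97)]]
-34 22 press+.05 [[1.06, -0.07, -0.79, 0.23, -0.81, np.float64(-3.0)]]
56 22 stand [[0.13, 0.35, -0.66, 0.38, -0.87, np.float64(-1.01)]]
56 22 stand+.1 [[0.13, 0.22, -0.53, 0.32, -1.1, np.float64(-0.91)]]
56 22 press [[0.98, 0.03, -0.83, 0.26, -0.67, np.float64(-2.97)]]
56 22 press+.05 [[1.06, -0.07, -0.79, 0.23, -0.81, np.float64(-3.0)]]
146 22 stand []
146 22 stand+.1 [[0.05, -0.06, -0.92, 0.53, -0.46, np.float64(0.48)]]
146 22 press [[0.98, 0.03, -0.83, 0.26, -0.67, np.float64(-2.97)]]
146 22 press+.05 [[1.06, -0.07, -0.79, 0.23, -0.81, np.float64(-3.0)]]
-124 22 stand [[-0.38, 0.3, -0.38, -0.5, -0.88, np.float64(-3.03)]]
-124 22 stand+.1 [[-0.37, 0.17, -0.29, -0.43, -1.06, np.float64(3.12)]]
-124 22 press [[0.98, 0.03, -0.83, 0.26, -0.67, np.float64(-2.97)]]
-124 22 press+.05 [[1.06, -0.07, -0.79, 0.23, -0.81, np.float64(-3.0)]]
[ 0.58836724 -0.28381629  0.        ]
[0.58621199 0.01120827 0.        ]
0.1 [ 0.65831557 -0.27151899  0.1       ] [ 0.70134404 -0.17569301  0.1       ]
0.15 [ 0.64275632 -0.26291351  0.15      ] [ 0.67809306 -0.23001817  0.15      ]
0.2 [ 0.62719707 -0.25430803  0.2       ] [ 0.65484208 -0.28434332  0.2       ]
```

```bash
python3 -c "
from d import *
delta([.459,-.2245,.19],down(2.541))"
```

```text
t 8.4167 dpos [ 0.052  -0.401  -0.0394] drot [ 0.3271  0.4194 -0.8792] q [ 1.24 -0.23 -1.01  0.7  -0.86 -1.42] F [-0.45  0.07 -0.97] w 0.0157
```

{"fn": "apply_moves", "kwargs": {
  "increments": [0.0043,-0.02,0,0.0273,0.035,-0.0733,0.0043,-0.034,0,0.0273,0.035,-0.0733,0.0043,-0.034,0,0.0273,0.035,-0.0733,0.0043,-0.034,0,0.0273,0.035,-0.0733,0.0043,-0.034,0,0.0273,0.035,-0.0733,0.0043,-0.034,0,0.0273,0.035,-0.0733,0.0043,-0.034,0,0.0273,0.035,-0.0733,0.0043,-0.034,0,0.0273,0.035,-0.0733,0.0043,-0.034,0,0.0273,0.035,-0.0733,0.0043,-0.034,0,0.0273,0.035,-0.0733,0.0043,-0.034,0,0.0273,0.035,-0.0733,0.0043,-0.025,0,0.0273,0.035,-0.0733,0,0,0,0,0,0]
}}

```text
t: 9.5
eef_pos: [0.4484, -0.2332, 0.222]
ee_rot: [3.122, -0.032, 2.484]
force: [0.9, -0.2, -0.4]
width: 0.0159
```

```bash
python3 -c "
from d import *
delta([.459,-.2245,.15],down(2.541))"
```

```text
t 9.5 dpos [ 0.0106  0.0087 -0.072 ] drot [-0.0346 -0.0147  0.057 ] q [-0.12  0.11 -0.34 -0.04 -1.14 -0.53] F [ 0.92 -0.18 -0.44] w 0.0159
```

{"fn": "apply_moves", "kwargs": {
  "increments": [0.005,0.004,-0.024,-0.017,-0.007,0.028,0.0055,0.0045,-0.024,-0.017,-0.007,0.028,0,0,-0.02,0,0,0,0,0,0,0,0,0,0,0,0,0,0,0]
}}

```text
t: 9.92
eef_pos: [0.454, -0.2323, 0.1475]
ee_rot: [-3.142, -0.008, 2.519]
force: [0.6, 0.3, -0.5]
width: 0.0157
```

```bash
python3 -c "
from d import *
delta([.459,-.2245,.13],down(2.541))"
```

```text
t 9.9167 dpos [ 0.005   0.0078 -0.0175] drot [-0.0044 -0.0063  0.0215] q [-0.09  0.17 -0.46 -0.   -0.94 -0.53] F [ 0.58  0.34 -0.53] w 0.0157
```

{"fn": "apply_moves", "kwargs": {
  "increments": [0.004,0.006,-0.004,-0.004,-0.006,0.02,0.002,0.003,-0.004,0,0,0,0,0,0,0,0,0,0,0,0,0,0,0]
}}

```text
t: 10.25
eef_pos: [0.4608, -0.2233, 0.1414]
ee_rot: [3.139, 0.002, 2.539]
force: [0.1, 0.0, 0.0]
width: 0.0156
```

```bash
python3 -c "
from d import *
delta([.459,-.2245,.11],down(2.541))"
```

```text
t 10.25 dpos [-0.0018 -0.0012 -0.0314] drot [-0.0006  0.0028  0.0023] q [-0.07  0.18 -0.48 -0.   -0.91 -0.53] F [0.06 0.03 0.01] w 0.0156
```

{"fn": "apply_moves", "kwargs": {
  "increments": [-0.0015,-0.001,-0.006,0,0.002,0.002,0,0,-0.009,0,0,0,0,0,-0.009,0,0,0,-0.0005,0,-0.009,0,0.001,0,-0.0005,0,-0.007,0,0.001,0]
}}

```text
t: 10.67
eef_pos: [0.4602, -0.2242, 0.1013]
ee_rot: [3.139, 0.005, 2.542]
force: [0.3, 0.4, -1.5]
width: 0.0154
```

```bash
python3 -c "
from d import *
delta([.459,-.2245,.0721],down(2.541))"
```

```text
t 10.6667 dpos [-0.0012 -0.0003 -0.0292] drot [ 0.0001  0.0055 -0.0012] q [-0.07  0.23 -0.53 -0.   -0.81 -0.53] F [ 0.3   0.44 -1.47] w 0.0154
```

{"fn": "apply_moves", "kwargs": {
  "increments": [-0.001,0,-0.007,0,0.004,-0.001,-0.0005,0,-0.007,0,0.002,0,-0.0005,0,-0.006,0,0.001,0,0,0,-0.004,0,0,0,0,0,-0.001,0,0,0,0,0,0,0,0,0]
}}

```text
t: 11.17
eef_pos: [0.4567, -0.2242, 0.0721]
ee_rot: [-3.137, -0.006, 2.542]
force: [-1.0, 0.7, -0.2]
width: 0.016
```

```bash
python3 -c "
from d import *
delta([.459,-.2245,.0721],down(2.541))"
```

```text
t 11.1667 dpos [ 0.0023 -0.0003 -0.    ] drot [ 0.0003 -0.0073 -0.0006] q [-0.07  0.27 -0.56  0.   -0.75 -0.53] F [-0.98  0.65 -0.16] w 0.016
```

{"fn": "apply_moves", "kwargs": {
  "increments": [0.002,0,0,0,-0.007,0,0,0,0,0,0,0]
}}

```text
t: 11.33
eef_pos: [0.4591, -0.2242, 0.0721]
ee_rot: [3.142, 0.001, 2.542]
force: [0.4, 0.2, -0.4]
width: 0.0157
```

{"fn": "apply_moves", "kwargs": {
  "increments": [0,0,0,0,0,0,0,0,0,0,0,0,0,0,0,0,0,0,0,0,0,0,0,0,0,0,0,0,0,0],
  "hand": 0
}}

```text
t: 11.75
eef_pos: [0.4598, -0.2245, 0.0721]
ee_rot: [3.141, 0.002, 2.542]
force: [-0.2, -0.3, 0.5]
width: 0.0432
```

```bash
python3 -c "
from d import *
delta([.459,-.2245,.0721],down(2.541))
from opt import *
Rs,Rp,ps,pp=poses(-34.4,22,1)
print('lift');delta(ps(.07),Rs);print(ps(0),pp(0))"
```

```text
t 11.75 dpos [-0.0008 -0.     -0.    ] drot [ 0.0007  0.0022 -0.0009] q [-0.07  0.27 -0.56  0.   -0.74 -0.53] F [-0.16 -0.26  0.5 ] w 0.0432
[(-0.2881, np.float64(-1.2826713176753912)), (-1.4178, np.float64(-0.15305203395862932))]
lift
t 11.75 dpos [-0.0033  0.0017  0.0715] drot [0.4176 0.0808 1.5495] q [-0.07  0.27 -0.56  0.   -0.74 -0.53] F [-0.16 -0.26  0.5 ] w 0.0432
[ 0.45652726 -0.22280688  0.07358253] [0.41553178 0.18098542 0.1230849 ]
```

{"fn": "apply_moves", "kwargs": {
  "increments": [0,0,0.015,0,0,0,0,0,0.025,0,0,0,0,0,0.025,0,0,0,0,0,0.01,0.01,0.002,0.05,0,0,0,0.031,0.006,0.115,0,0,0,0.031,0.006,0.115,0,0,0,0.031,0.006,0.115,0,0,0,0.031,0.006,0.115,0,0,0,0.031,0.006,0.115,0,0,0,0.031,0.006,0.115,0,0,0,0.031,0.006,0.115,0,0,0,0.031,0.006,0.115,0,0,0,0.031,0.006,0.115,0,0,0,0.031,0.006,0.115,0,0,0,0.031,0.006,0.115,0,0,0,0.031,0.006,0.115,0,0,0,0.02,0.004,0.06,0,0,0,0,0,0]
}}

```text
t: 13.25
eef_pos: [0.4587, -0.2247, 0.1513]
ee_rot: [2.754, 0.015, -2.161]
force: [0.8, -0.2, 0.2]
width: 0.0873
```

```bash
python3 -c "
from opt import *
from d import *
Rs,Rp,ps,pp=poses(-34.4,22,1)
delta(ps(.06),Rs)"
```

```text
[(-0.2881, np.float64(-1.2826713176753912)), (-1.4178, np.float64(-0.15305203395862932))]
t 13.25 dpos [-0.0022  0.0019 -0.0177] drot [-0.015   0.0053 -0.0102] q [-0.2   0.4  -0.13 -0.16 -1.4   1.24] F [ 0.81 -0.23  0.21] w 0.0873
```

{"fn": "apply_moves", "kwargs": {
  "increments": [-0.001,0.001,-0.01,-0.008,0.003,-0.005,-0.001,0.001,-0.015,-0.007,0.002,-0.005,0,0,-0.015,0,0,0,0,0,-0.015,0,0,0,0,0,-0.01,0,0,0,0,0,-0.004,0,0,0,0,0,0,0,0,0]
}}

```text
t: 13.83
eef_pos: [0.4554, -0.222, 0.0769]
ee_rot: [2.763, -0.006, -2.188]
force: [-0.9, -0.3, 0.4]
width: 0.0876
```

```bash
python3 -c "
from opt import *
from d import *
Rs,Rp,ps,pp=poses(-34.4,22,1)
delta(ps(0),Rs)"
```

```text
[(-0.2881, np.float64(-1.2826713176753912)), (-1.4178, np.float64(-0.15305203395862932))]
t 13.8333 dpos [ 0.0012 -0.0008 -0.0034] drot [0.0079 0.001  0.0172] q [-0.19  0.47 -0.21 -0.16 -1.24  1.22] F [-0.87 -0.32  0.37] w 0.0876
```

{"fn": "apply_moves", "kwargs": {
  "increments": [0.001,-0.001,-0.003,0.008,0.001,0.017,0,0,-0.001,0,0,0,0,0,0,0,0,0]
}}

```text
t: 14.08
eef_pos: [0.4569, -0.2233, 0.0735]
ee_rot: [2.759, 0.0, -2.171]
force: [-0.4, -0.3, -1.0]
width: 0.0881
```

{"fn": "apply_moves", "kwargs": {
  "increments": [0,0,0,0,0,0,0,0,0,0,0,0,0,0,0,0,0,0,0,0,0,0,0,0,0,0,0,0,0,0,0,0,0,0,0,0,0,0,0,0,0,0,0,0,0,0,0,0,0,0,0,0,0,0,0,0,0,0,0,0,0,0,0,0,0,0,0,0,0,0,0,0,0,0,0,0,0,0,0,0,0,0,0,0,0,0,0,0,0,0],
  "hand": 1,
  "force": 55
}}

```text
t: 15.33
eef_pos: [0.4582, -0.2239, 0.0755]
ee_rot: [2.762, 0.001, -2.171]
force: [-0.4, -0.3, 0.4]
width: 0.0156
```

```bash
python3 -c "
from opt import *
from d import *
Rs,Rp,ps,pp=poses(-34.4,22,1)
s=delta(ps(0),Rs);print(s['eef_pos'],s['ee_rot'])"
```

```text
[(-0.2881, np.float64(-1.2826713176753912)), (-1.4178, np.float64(-0.15305203395862932))]
t 15.3333 dpos [-0.0016  0.0011 -0.0019] drot [0.0016 0.0048 0.    ] q [-0.19  0.48 -0.21 -0.16 -1.24  1.24] F [-0.39 -0.33  0.38] w 0.0156
[ 0.45815321 -0.22389367  0.0755202 ] [ 2.76246848e+00  1.40338635e-03 -2.17119801e+00]
```

```bash
cat > g.py <<'E'
from d import *
Rg=R.from_euler("xyz",[2.76246848,.00140339,-2.17119801]);Pg=np.array([.45815,-.22389,.07552])
tip_t=Rg.inv().apply(np.array([.4589,-.2244,.011])-Pg);ax_t=Rg.inv().apply([0,0,1])
Bp=R.from_euler("z",-12.43,degrees=True)*R.from_euler("y",-32,degrees=True)
Rp=Bp*R.from_euler("z",34.4,degrees=True)*Rg
nb=Bp.apply([0,0,1]);bx=Bp.apply([1,0,0]);by=Bp.apply([0,1,0])
def P(h,f=face,u=0,v=0): return f+nb*h+bx*u+by*v-Rp.apply(tip_t)
def tip():
    s=arm.get_state();c=R.from_euler("xyz",s["ee_rot"]);t=s["eef_pos"]+c.apply(tip_t)-face
    print("tip rel bed frame (x,y,n) mm",(np.array([t@bx,t@by,t@nb])*1e3).round(2),"tilt err (bx,by)",[round(float(c.apply(ax_t)@w),4) for w in(bx,by)],"F along n",round(float(s["force"]@nb),2),"lat",round(float(s["force"]@bx),2),round(float(s["force"]@by),2),"t",round(s["t"],2))
E
python3 -c "
from g import *
delta(P(.06),Rp.as_matrix());print(P(.06),tip_t)"
```

```text
t 15.3333 dpos [-0.0729  0.4116  0.1012] drot [-0.2233 -0.5156  0.3734] q [-0.19  0.48 -0.21 -0.16 -1.24  1.24] F [-0.39 -0.33  0.38] w 0.0156
[0.38520942 0.18766588 0.17671833] [ 8.76216904e-05 -2.47218439e-02  5.96026489e-02]
```

{"fn": "apply_moves", "kwargs": {
  "increments": [0,0,0.008,0,0,0,0,0,0.015,0,0,0,0,0,0.025,0,0,0,0,0,0.03,0,0,0,0,0,0.025,0,0,0,0,0,0.01,0,0,0]
}}

```text
t: 15.83
eef_pos: [0.4549, -0.2229, 0.1914]
ee_rot: [2.754, -0.002, -2.172]
force: [0.6, -1.2, -0.9]
width: 0.0156
```

```bash
python3 -c "
from g import *
delta(P(.06),Rp.as_matrix());print(P(.06),tip_t)"
```

```text
t 15.8333 dpos [-0.0697  0.4105 -0.0147] drot [-0.2241 -0.5245  0.3748] q [-0.19  0.36 -0.1  -0.15 -1.47  1.2 ] F [ 0.63 -1.23 -0.87] w 0.0156
[0.38520942 0.18766588 0.17671833] [ 8.76216904e-05 -2.47218439e-02  5.96026489e-02]
```

{"fn": "apply_moves", "kwargs": {
  "increments": [-0.0054,0.02,0.003,-0.0172,-0.0403,0.0288,-0.0054,0.0316,0.003,-0.0172,-0.0403,0.0288,-0.0054,0.0316,0,-0.0172,-0.0403,0.0288,-0.0054,0.0316,0,-0.0172,-0.0403,0.0288,-0.0054,0.0316,0,-0.0172,-0.0403,0.0288,-0.0054,0.0316,0,-0.0172,-0.0403,0.0288,-0.0054,0.0316,0,-0.0172,-0.0403,0.0288,-0.0054,0.0316,0,-0.0172,-0.0403,0.0288,-0.0054,0.0316,0,-0.0172,-0.0403,0.0288,-0.0054,0.0316,0,-0.0172,-0.0403,0.0288,-0.0054,0.0316,0,-0.0172,-0.0403,0.0288,-0.0054,0.03,0,-0.0172,-0.0403,0.0288,0,0.02,0,-0.01,-0.03,0.02,0,0,0,0,0,0]
}}

```text
t: 17.0
eef_pos: [0.3859, 0.1772, 0.2016]
ee_rot: [-2.941, 0.027, -1.779]
force: [-0.2, -1.4, -0.2]
width: 0.0156
```

```bash
python3 -c "
from g import *
delta(P(.04),Rp.as_matrix());tip()"
```

```text
t 17.0 dpos [ 0.0096  0.0081 -0.0419] drot [-0.0203  0.0262 -0.0075] q [ 1.07 -0.16 -0.78  0.24 -0.88  0.14] F [-0.23 -1.43 -0.18] w 0.0156
tip rel bed frame (x,y,n) mm [17.1  -8.39 79.61] tilt err (bx,by) [-0.0213, -0.0255] F along n -0.2 lat -0.03 -1.44 t 17.0
```

{"fn": "apply_moves", "kwargs": {
  "increments": [0.004,0.004,-0.015,-0.01,0.013,-0.004,0.005,0.004,-0.015,-0.01,0.013,-0.003,0.003,0,-0.01,0,0,0,0,0,0,0,0,0,0,0,0,0,0,0]
}}

```text
t: 17.42
eef_pos: [0.396, 0.1869, 0.161]
ee_rot: [-2.963, 0.003, -1.78]
force: [-0.0, 0.6, 0.7]
width: 0.0156
```

```bash
python3 -c "
from g import *
delta(P(.025),Rp.as_matrix());tip()"
```

```text
t 17.4167 dpos [ 0.0073 -0.0032 -0.014 ] drot [-0.0017 -0.0008 -0.0071] q [ 1.04 -0.06 -0.79  0.24 -0.79  0.16] F [-0.05  0.59  0.69] w 0.0156
tip rel bed frame (x,y,n) mm [ 0.67  1.87 40.99] tilt err (bx,by) [0.0012, -0.0051] F along n 0.68 lat 0.21 0.57 t 17.42
```

{"fn": "apply_moves", "kwargs": {
  "increments": [0.004,-0.0015,-0.007,-0.002,-0.001,-0.006,0.003,-0.0015,-0.006,0,0,0,0,0,0,0,0,0,0,0,0,0,0,0]
}}

```text
t: 17.75
eef_pos: [0.4038, 0.1827, 0.1482]
ee_rot: [-2.961, 0.003, -1.788]
force: [0.0, 0.6, -0.8]
width: 0.0154
```

```bash
cat > look.py <<'E'
import sys
from g import *
from h import *
delta(P(.01),Rp.as_matrix());tip()
s=arm.get_state();c=R.from_euler("xyz",s["ee_rot"]);t=s["eef_pos"]+c.apply(tip_t);a=c.apply(ax_t)
e1=np.cross(a,[0,1,0]);e1/=np.linalg.norm(e1);e2=np.cross(a,e1);th=np.linspace(0,2*np.pi,40)
out=[]
for cam,(x0,y0) in(("side",(296,138)),("top",(250,182))):
    im=np.mean([optics.grab_frame(cam) for _ in range(4)],0)[:,:,::-1]
    im=cv2.convertScaleAbs(im,alpha=1.2 if cam=="side" else 1.8);im=crop(im,x0,y0,36,36,11)
    raw=im.copy();f=lambda q:tuple(np.round((q-[x0,y0]+.5)*11-.5).astype(int))
    for z,rr in((0,.004),(.034,.017),(.04,.017)):
        cv2.polylines(im,[np.array([f(q) for q in proj(cam,t+a*z+rr*(np.cos(th)[:,None]*e1+np.sin(th)[:,None]*e2))])],True,(0,255,255),1)
    cv2.line(im,f(proj(cam,t)[0]),f(proj(cam,t-a*(t-face)@a)[0]),(0,255,0),1)
    out.append(np.vstack([raw[:290],im[:290]]))
cv2.imwrite(f"pics/{sys.argv[1]}.png",np.hstack(out))
E
python3 look.py l1
```

```text
t 17.75 dpos [ 0.0073 -0.0008 -0.0138] drot [-0.0012  0.0012  0.0013] q [ 1.02 -0.03 -0.81  0.25 -0.75  0.16] F [ 0.02  0.63 -0.83] w 0.0154
tip rel bed frame (x,y,n) mm [ 1.24 -0.78 25.58] tilt err (bx,by) [-0.0009, -0.0005] F along n -0.64 lat -0.53 0.62 t 17.75
```

View pics/l1.png

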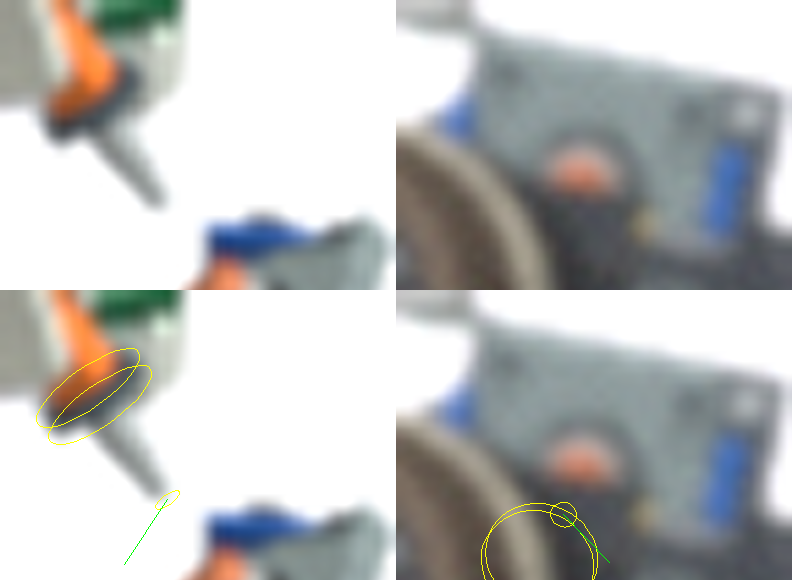

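```bash
python3 -c "
from h import *
for c in ('side','top'):print(c,proj(c,[.4589,-.2244,.109]), proj(c,[.4589,-.2214,.109]))
print(tri((325.6,245.6),(384.9,192.4)))
from g import *
delta(P(.008,u=-.0,v=0),Rp.as_matrix())"
```

```text
side [[325.42209688 244.53825463]] [[325.33956334 243.57975767]]
top [[384.23110381 192.80465979]] [[383.33369889 192.82085429]]
(array([ 0.45949852, -0.22687688,  0.10827894]), array([ 0.16489571, -0.04189027,  0.03432141,  0.25678674]))
t 18.15 dpos [ 0.0084 -0.0016 -0.0158] drot [-0.0018  0.0014  0.0003] q [ 1.02 -0.03 -0.81  0.25 -0.75  0.16] F [-1.15 -1.09 -0.04] w 0.0158
```

{"fn": "apply_moves", "kwargs": {
  "increments": [0.004,-0.001,-0.007,-0.002,0.001,0,0.002,-0.0006,-0.005,0,0,0,0,0,0,0,0,0]
}}

```text
t: 18.4
eef_pos: [0.4103, 0.1822, 0.1358]
ee_rot: [-2.961, 0.002, -1.786]
force: [-0.6, 0.6, -1.7]
width: 0.016
```

```bash
python3 -c "
from g import *
delta(P(.008),Rp.as_matrix());tip()"
```

```text
t 18.4 dpos [ 0.0019 -0.0005 -0.0031] drot [-0.001   0.0011 -0.0007] q [ 1.   -0.   -0.82  0.26 -0.71  0.16] F [-0.58  0.55 -1.73] w 0.016
tip rel bed frame (x,y,n) mm [ 0.09  0.14 11.67] tilt err (bx,by) [-0.0009, -0.0014] F along n -1.11 lat -1.5 0.42 t 18.4
```

{"fn": "apply_moves", "kwargs": {
  "increments": [0.0008,-0.0002,-0.0013,0,0,0,0.0008,-0.0002,-0.0013,0,0,0,0.0008,-0.0002,-0.0013,0,0,0]
}}

```text
t: 18.65
eef_pos: [0.4128, 0.1811, 0.1308]
ee_rot: [-2.962, 0.001, -1.787]
force: [0.0, 0.2, -0.8]
width: 0.0156
```

```bash
python3 -c "
from g import *
tip()"
```

```text
tip rel bed frame (x,y,n) mm [-0.22 -0.5   6.01] tilt err (bx,by) [-0.0003, 0.0002] F along n -0.67 lat -0.46 0.19 t 18.65
```

{"fn": "apply_moves", "kwargs": {
  "increments": [0.0004,0,-0.0007,0,0,0,0.0004,0.0001,-0.0007,0,0,0,0.0004,0.0001,-0.0007,0,0,0]
}}

```text
t: 18.9
eef_pos: [0.4143, 0.1812, 0.1283]
ee_rot: [-2.962, 0.0, -1.787]
force: [0.4, -0.1, -1.2]
width: 0.0155
```

```bash
python3 -c "
from g import *
tip()"
```

```text
tip rel bed frame (x,y,n) mm [-0.39 -0.14  3.16] tilt err (bx,by) [-0.0002, 0.0006] F along n -1.24 lat -0.23 -0.01 t 18.9
```

{"fn": "apply_moves", "kwargs": {
  "increments": [0.0006,0,-0.0006,0,0,0,0.0005,0,-0.0007,0,0,0,0.0004,0,-0.0007,0,0,0]
}}

```text
t: 19.15
eef_pos: [0.4159, 0.1813, 0.1263]
ee_rot: [-2.962, 0.001, -1.787]
force: [-1.4, -0.5, 0.4]
width: 0.0155
```

```bash
python3 -c "
from g import *
tip()"
```

```text
tip rel bed frame (x,y,n) mm [-0.09  0.33  0.6 ] tilt err (bx,by) [-0.0004, 0.0004] F along n 1.03 lat -0.86 -0.79 t 19.15
```

{"fn": "apply_moves", "kwargs": {
  "increments": [0.0004,-0.0001,-0.0007,0,0,0,0.0004,-0.0001,-0.0007,0,0,0]
}}

```text
t: 19.32
eef_pos: [0.4168, 0.1811, 0.1251]
ee_rot: [-2.962, 0.001, -1.787]
force: [-3.6, -0.6, 4.7]
width: 0.0157
```

```bash
python3 -c "
from g import *
tip()"
```

```text
tip rel bed frame (x,y,n) mm [ 0.02  0.36 -0.91] tilt err (bx,by) [-0.0005, 0.0003] F along n 5.79 lat -0.36 -1.38 t 19.32
```

{"fn": "apply_moves", "kwargs": {
  "increments": [0.0004,-0.0002,-0.0007,0,0,0,0.0004,-0.0002,-0.0007,0,0,0,0.0004,-0.0001,-0.0007,0,0,0]
}}

```text
t: 19.57
eef_pos: [0.4179, 0.1808, 0.1234]
ee_rot: [-2.962, 0.002, -1.787]
force: [-6.8, 1.2, 6.9]
width: 0.0155
```

```bash
python3 -c "
from g import *
tip()"
```

```text
tip rel bed frame (x,y,n) mm [ 0.12  0.39 -2.91] tilt err (bx,by) [-0.0006, -0.0005] F along n 9.55 lat -2.17 -0.3 t 19.57
```

{"fn": "apply_moves", "kwargs": {
  "increments": [0.0004,-0.0001,-0.0007,0,0,0,0.0004,-0.0001,-0.0007,0,0,0,0.0003,-0.0001,-0.0006,0,0,0]
}}

```text
t: 19.82
eef_pos: [0.4187, 0.1806, 0.122]
ee_rot: [-2.962, 0.002, -1.787]
force: [-7.7, 0.3, 7.6]
width: 0.0157
```

```bash
python3 -c "
from g import *
tip()"
```

```text
tip rel bed frame (x,y,n) mm [ 0.11  0.37 -4.52] tilt err (bx,by) [-0.0006, -0.0009] F along n 10.47 lat -2.42 -1.38 t 19.82
```

{"fn": "apply_moves", "kwargs": {
  "increments": [0.0004,-0.0001,-0.0007,0,0,0,0.0004,-0.0001,-0.0007,0,0,0,0,0,0,0,0,0]
}}

```text
t: 20.07
eef_pos: [0.4192, 0.1805, 0.1215]
ee_rot: [-2.962, 0.003, -1.787]
force: [-8.6, 1.3, 8.8]
width: 0.0159
```

```bash
python3 -c "
from g import *
tip()"
```

```text
tip rel bed frame (x,y,n) mm [ 0.18  0.41 -5.23] tilt err (bx,by) [-0.0006, -0.0014] F along n 12.03 lat -2.66 -0.59 t 20.07
```

{"fn": "apply_moves", "kwargs": {
  "increments": [0.0004,-0.0001,-0.0007,0,0,0,0.0003,-0.0001,-0.0006,0,0,0]
}}

```text
t: 20.23
eef_pos: [0.4195, 0.1804, 0.1208]
ee_rot: [-2.962, 0.004, -1.788]
force: [-8.4, 0.7, 9.2]
width: 0.0156
```

```bash
python3 -c "
from g import *
tip()"
```

```text
tip rel bed frame (x,y,n) mm [ 0.17  0.37 -5.99] tilt err (bx,by) [-0.0006, -0.0018] F along n 12.2 lat -2.21 -1.07 t 20.23
```

{"fn": "apply_moves", "kwargs": {
  "increments": [0.0003,-0.0001,-0.0006,0,0,0,0.0002,0,-0.0004,0,0,0,0.0002,0,-0.0003,0,0,0,0.0002,0,-0.0003,0,0,0]
}}

```text
t: 20.57
eef_pos: [0.4197, 0.1803, 0.1206]
ee_rot: [-2.962, 0.005, -1.788]
force: [-9.9, 0.8, 8.9]
width: 0.0155
```

```bash
python3 -c "
from g import *
tip()"
```

```text
tip rel bed frame (x,y,n) mm [ 0.19  0.38 -6.33] tilt err (bx,by) [-0.0006, -0.0024] F along n 12.71 lat -3.61 -1.39 t 20.57
```

{"fn": "apply_moves", "kwargs": {
  "increments": [0.0002,0,-0.0003,0,0,0,0.0002,0,-0.0003,0,0,0,0.0002,0,-0.0003,0,0,0,0.0002,0,-0.0003,0,0,0,0.0002,0,-0.0003,0,0,0]
}}

```text
t: 20.98
eef_pos: [0.4196, 0.1803, 0.1207]
ee_rot: [-2.962, 0.006, -1.789]
force: [-8.2, 1.2, 9.7]
width: 0.0154
```

```bash
python3 -c "
from g import *
tip()"
```

```text
tip rel bed frame (x,y,n) mm [ 0.18  0.38 -6.19] tilt err (bx,by) [-0.0003, -0.003] F along n 12.63 lat -1.9 -0.58 t 20.98
```

{"fn": "apply_moves", "kwargs": {
  "increments": [0.0002,0,-0.0004,0,0,0,0.0002,0,-0.0004,0,0,0,0.0002,0,-0.0004,0,0,0,0.0002,0,-0.0004,0,0,0,0.0002,0,-0.0004,0,0,0,0.0002,0,-0.0004,0,0,0,0.0002,0,-0.0004,0,0,0]
}}

```text
t: 21.57
eef_pos: [0.4198, 0.1802, 0.1204]
ee_rot: [-2.962, 0.007, -1.789]
force: [-8.9, 0.4, 10.9]
width: 0.0159
```

```bash
python3 -c "
from g import *
tip()"
```

```text
tip rel bed frame (x,y,n) mm [ 0.18  0.44 -6.48] tilt err (bx,by) [-0.0005, -0.004] F along n 13.86 lat -1.7 -1.54 t 21.57
```

{"fn": "apply_moves", "kwargs": {
  "increments": [-0.0008,0.0002,0.0013,0,0,0,-0.0008,0.0002,0.0013,0,0,0,-0.0008,0.0002,0.0013,0,0,0,-0.001,0.0002,0.0017,0,0,0]
}}

```text
t: 21.9
eef_pos: [0.4159, 0.181, 0.1263]
ee_rot: [-2.962, 0.007, -1.789]
force: [0.4, -0.1, -0.7]
width: 0.0157
```

```bash
python3 -c "
from g import *
tip()"
```

```text
tip rel bed frame (x,y,n) mm [-0.04  0.32  0.62] tilt err (bx,by) [-0.0002, -0.0041] F along n -0.77 lat -0.01 -0.03 t 21.9
```

{"fn": "apply_moves", "kwargs": {
  "increments": [-0.0015,0.0003,0.0025,0,0,0,-0.0025,0.0006,0.004,0,0,0,-0.004,0.0009,0.0068,0,0,0,-0.006,0.0013,0.01,0,0,0,-0.008,0.0018,0.0136,0,0,0,-0.008,0.0018,0.0136,0,0,0,-0.004,0.001,0.008,0,0,0,0,0,0,0,0,0]
}}

```text
t: 22.57
eef_pos: [0.379, 0.1884, 0.1894]
ee_rot: [-2.963, 0.007, -1.79]
force: [-0.6, 0.9, -1.1]
width: 0.0155
```

```bash
python3 -c "
from g import *
tip()
delta(Pg+[0,0,.13],Rg.as_matrix())"
```

```text
tip rel bed frame (x,y,n) mm [ 1.37 -0.4  74.06] tilt err (bx,by) [0.0006, -0.0031] F along n -0.54 lat -1.23 0.75 t 22.57
t 22.5667 dpos [ 0.0792 -0.4123  0.0161] drot [ 0.2188  0.5168 -0.3688] q [ 1.09 -0.12 -0.77  0.22 -0.88  0.12] F [-0.58  0.89 -1.11] w 0.0155
```

{"fn": "apply_moves", "kwargs": {
  "increments": [0.003,-0.02,0.004,0.0168,0.0398,-0.0284,0.006,-0.0317,0.002,0.0168,0.0398,-0.0284,0.006,-0.0317,0.001,0.0168,0.0398,-0.0284,0.006,-0.0317,0.001,0.0168,0.0398,-0.0284,0.006,-0.0317,0.001,0.0168,0.0398,-0.0284,0.006,-0.0317,0.001,0.0168,0.0398,-0.0284,0.006,-0.0317,0.001,0.0168,0.0398,-0.0284,0.006,-0.0317,0.001,0.0168,0.0398,-0.0284,0.006,-0.0317,0.001,0.0168,0.0398,-0.0284,0.006,-0.0317,0.001,0.0168,0.0398,-0.0284,0.006,-0.0317,0.001,0.0168,0.0398,-0.0284,0.006,-0.03,0,0.0168,0.0398,-0.0284,0.004,-0.02,0,0.01,0.03,-0.02,0,0,0,0,0,0]
}}

```text
t: 23.73
eef_pos: [0.4533, -0.2144, 0.2054]
ee_rot: [2.753, 0.022, -2.174]
force: [1.2, 0.2, -0.6]
width: 0.0157
```

```bash
python3 -c "
from g import *
delta(Pg+[0,0,.06],Rg.as_matrix())"
```

```text
t 23.7333 dpos [ 0.0049 -0.0095 -0.0699] drot [-0.0224  0.0044  0.0023] q [-0.19  0.34 -0.08 -0.17 -1.5   1.2 ] F [ 1.15  0.21 -0.65] w 0.0157
```

{"fn": "apply_moves", "kwargs": {
  "increments": [0.0025,-0.005,-0.02,-0.012,0.002,0.001,0.0025,-0.005,-0.02,-0.01,0.002,0.001,0,0,-0.015,0,0,0,0,0,-0.008,0,0,0,0,0,0,0,0,0]
}}

```text
t: 24.15
eef_pos: [0.4586, -0.2276, 0.1368]
ee_rot: [2.761, 0.0, -2.177]
force: [-0.2, 0.2, -0.6]
width: 0.0164
```

```bash
python3 -c "
from g import *
delta(Pg+[0,0,.03],Rg.as_matrix())"
```

```text
t 24.15 dpos [-0.0004  0.0037 -0.0312] drot [ 0.0003 -0.0017  0.006 ] q [-0.19  0.41 -0.15 -0.15 -1.36  1.22] F [-0.22  0.22 -0.64] w 0.0164
```

{"fn": "apply_moves", "kwargs": {
  "increments": [0,0.003,-0.004,0,-0.002,0.005,0,0,-0.007,0,0,0,0,0,-0.007,0,0,0,0,0,0,0,0,0]
}}

```text
t: 24.48
eef_pos: [0.4595, -0.2235, 0.119]
ee_rot: [2.766, 0.003, -2.17]
force: [0.3, -0.0, -1.3]
width: 0.016
```

```bash
python3 -c "
from g import *
delta(Pg+[0,0,.0],Rg.as_matrix())"
```

```text
t 24.4833 dpos [-0.0013 -0.0004 -0.0435] drot [ 0.0008  0.0032 -0.0013] q [-0.19  0.43 -0.17 -0.15 -1.32  1.22] F [ 0.25 -0.02 -1.28] w 0.016
```

{"fn": "apply_moves", "kwargs": {
  "increments": [-0.001,-0.0005,-0.006,0,0.003,-0.001,0,0,-0.008,0,0,0,0,0,-0.008,0,0,0,0,0,-0.007,0,0,0,0,0,-0.004,0,0,0]
}}

```text
t: 24.9
eef_pos: [0.4596, -0.2241, 0.0849]
ee_rot: [2.767, 0.002, -2.17]
force: [0.1, -0.4, -0.6]
width: 0.0155
```

```bash
python3 -c "
from g import *
delta(Pg+[0,0,.0],Rg.as_matrix())"
```

```text
t 24.9 dpos [-0.0015  0.0002 -0.0094] drot [ 0.0021  0.0043 -0.0013] q [-0.19  0.47 -0.2  -0.16 -1.25  1.23] F [ 0.11 -0.35 -0.58] w 0.0155
```

{"fn": "apply_moves", "kwargs": {
  "increments": [-0.001,0,-0.003,0.002,0.004,-0.001,0,0,-0.003,0,0,0,0,0,-0.002,0,0,0,0,0,-0.001,0,0,0]
}}

```text
t: 25.23
eef_pos: [0.458, -0.2241, 0.0754]
ee_rot: [2.76, 0.0, -2.17]
force: [-0.4, 3.8, 17.8]
width: 0.0159
```

```bash
python3 -c "
from g import *
delta(Pg+[0,0,.0],Rg.as_matrix())"
```

```text
t 25.2333 dpos [0.0001 0.0002 0.0001] drot [-0.0007 -0.0028 -0.0011] q [-0.19  0.48 -0.21 -0.16 -1.24  1.24] F [-0.39  3.77 17.77] w 0.0159
```

{"fn": "apply_moves", "kwargs": {
  "increments": [0,0,0.0006,0,0,0,0,0,0,0,0,0]
}}

```text
t: 25.4
eef_pos: [0.4585, -0.2242, 0.0767]
ee_rot: [2.761, 0.001, -2.17]
force: [-0.7, -0.1, -0.1]
width: 0.0156
```

{"fn": "apply_moves", "kwargs": {
  "increments": [0,0,0,0,0,0,0,0,0,0,0,0,0,0,0,0,0,0,0,0,0,0,0,0,0,0,0,0,0,0,0,0,0,0,0,0,0,0,0,0,0,0,0,0,0,0,0,0,0,0,0,0,0,0,0,0,0,0,0,0],
  "hand": 0
}}

```text
t: 26.23
eef_pos: [0.4586, -0.2245, 0.0766]
ee_rot: [2.761, 0.001, -2.17]
force: [0.2, -0.9, -0.3]
width: 0.077
```

{"fn": "apply_moves", "kwargs": {
  "increments": [0,0,0.012,0,0,0,0,0,0.025,0,0,0,0,0,0.03,0,0,0,0,0,0.03,0,0,0,0,0,0.03,0,0,0,0,0,0.01,0,0,0,0,0,0,0,0,0]
}}

```text
t: 26.82
eef_pos: [0.4559, -0.2245, 0.2233]
ee_rot: [2.759, -0.002, -2.17]
force: [1.1, 0.2, -1.1]
width: 0.0878
```

```bash
python3 - <<'E'
from h import *
out=[]
for c,(x0,y0),(x1,y1) in(("side",(295,225),(290,150)),("top",(350,165),(242,175))):
    im=cv2.convertScaleAbs(np.mean([optics.grab_frame(c) for _ in range(3)],0)[:,:,::-1],alpha=1.1 if c=="side" else 1.7)
    out.append(np.vstack([crop(im,x0,y0,60,50,6),crop(im,x1,y1,60,50,6)]))
    print(c,[(n,[(x["point"].round(1).tolist() if hasattr(x["point"],"round") else x["point"],round(x["conf"],2)) for x in finder.landmark_of(c,n)[:1]]) for n in("punch","tile","pot")])
cv2.imwrite("pics/end.png",np.hstack(out));print(arm.get_state()["t"],arm.get_state()["qd"].round(3))
E
```

```text
side [('punch', [([325.9, 273.2], 0.65)]), ('tile', [([320.8, 213.5], 0.45)]), ('pot', [([310.0, 147.7], 0.62)])]
top [('punch', []), ('tile', [([312.4, 198.6], 0.86)]), ('pot', [([200.9, 212.2], 0.66)])]
27.4167 [ 0.001 -0.004  0.002 -0.001 -0.002  0.001]
```

View pics/end.png

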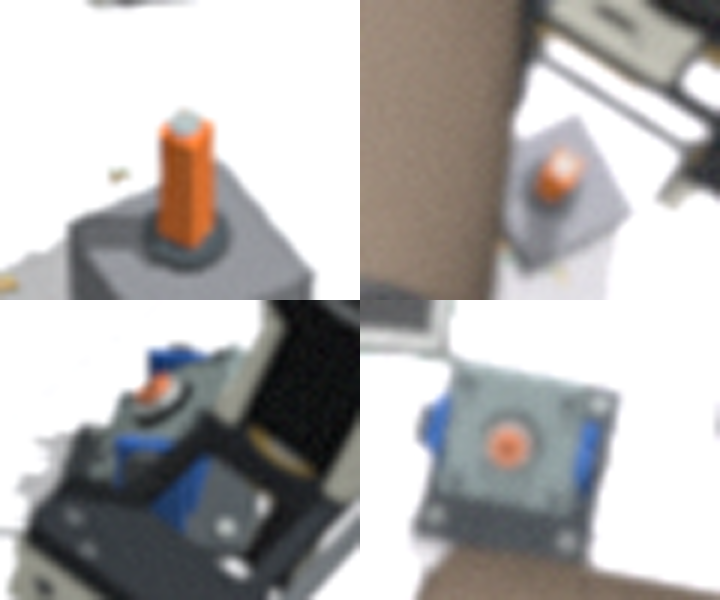

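```bash
python3 - <<'E'
from h import *
a=cv2.imread("pics/side0.png").astype(int)
b=optics.grab_frame("side")[:,:,::-1].astype(int)
for n,(x,y,w,h) in dict(tile=(306,198,32,30),pot=(296,130,22,22),sharp=(320,318,26,18)).items():
    print(n,abs(a-b)[y:y+h,x:x+w].max(2).max(),abs(a-b)[y:y+h,x:x+w].mean().round(2))
print(arm.get_state()["force"],arm.job_done())
E
```

```text
tile 216 73.94
pot 7 1.37
sharp 7 1.08
the job is handed in; nothing more can be done
[-0.04281659 -0.13830313 -0.37536436] None
```

The blank is dented and the punch is back upright in its stand, released, and the job is handed in. It took about 27.5 s of the 59 s allowed. Nothing measured the dent directly.

**Regrasp:** My first straight-down grasp could not reach the 32° bed because joint 3 was at its limit. I put the punch back in its stand and gripped it again, tilted 22°.

**Press:** I pressed square to the bed at the middle of the blank. Force on the blank was about 13.5–14.5 N for roughly 1.3 s, after allowing for the punch's weight. The highest reading I saw was 13.9 N. From the force and travel, the dent should be about 2.5 mm. I then lifted straight off; the lift stayed within 0.3 mm sideways until the tip was clear.

**Last checks:**
- The final pictures show the punch upright with its collar flat on the stand, and the blank still in place and standing lower.
- The gripper is open and clear above the punch, and the wrist force is close to zero.
- The side picture around the pot and the sharpener is unchanged.

**Less certain:**
- **Centring along the bed's width:** this rests on the top camera's calibration, good to about 2 mm, because the arm hid the tip there.
- **Tile not confirmed:** the side-view check of the tile failed, with the picture there completely changed, probably because the gripper was in the way. The network's top-view point for the tile also shifted 2–4 pixels. I never went near it lower than about 12 cm above the table, so I take it as unmoved.
- **Contact while re-seating:** the punch pressed on its stand with about 18 N, and I eased that off before letting go.

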